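# Load the tile painter's board and fish the dropped bracket out from under the heater guard

## Robot

A 6-joint arm with a two-finger parallel gripper is mounted at the origin on the work surface. World frame = base frame: x ahead of the robot, y to its left, z up, the work surface at z = 0. Lengths are in m, angles in rad, forces in N, time in s.
With the tool pointing down it reaches from about 0.3 to 0.875 m from the base axis. Payload 6.4 kg.
Tool frame: the origin (TCP) lies midway between the tips of the shut fingers; the grasp point (between the pads) lies 19 mm behind it; y points along the fingers, z is the direction in which the jaws open and shut, and the axes are right-handed (so a half turn about y gives the same grasp; the last joint's range is limited). The gripper opens to 85 mm and grips with 20 to 120 N. Pads are 22 mm wide; open, the fingers measure 114 mm over their backs; the gripper's body (76 mm by 85 mm) begins 54 mm behind the grasp point. The pads swing forward as they close: fully open they stand 13 mm farther back than shut.
Start: joints at [-1.388, 0.181, 1.607, -0, 1.354, -0.206], TCP at [0.218, -0.532, 0.199] pointing down, gripper open.
Joint ranges: [-2.99, 2.99], [-0.89, 2.07], [0.3, 2.58], [-1.14, 4.28], [0, 2.63], [-3.12, 3.12]. Speed limits (rad/s): [2.57, 2.57, 3.01, 3.14, 3.14, 3.14].

## Interface

Orientations are given as [roll, pitch, yaw] about the fixed x, y, z axes, in that order (R = Rz(yaw) Ry(pitch) Rx(roll)).
In Python, from workcell import sensors, viewer, r gives the robot as it stands.
- The arm moves only by the tool send_rows, never from a script. Its argument "commands" is a list that holds one entry, the list of rows, each a list of 5 numbers: the shift along the tool's x, y, z in mm, then the turn about the tool's y in rad, then the finger opening in mm, from 0 to 85.4. In form: [[[dx, dy, dz, twist, hand], ...]]. A call has 1 to 8 rows; each row shifts and turns the commanded pose from where the row before left it, along the tool's axes as they then stand; what a row does not reach is not made up. A row lasts 1/12 s, in which the tool goes at most 41.7 mm and 7.16 degrees, less where a joint would pass 70% of its speed; a pose out of reach is approached as far as the arm can. A call with a gripper value outside its range is refused whole. The fingers move at their own pace and stop on an object; "squeeze" is the grip in N (left out, the last holds). Time passes only in rows, so rows that do not move let the fingers close. It gives the time, the measured TCP pose, the force and the opening at its end, in the units of the state.
- sensors.get_state(): the state, without advancing time (a new reading comes with each control period).
- viewer.camera(name): name is "scene" or "side" or "wrist"; returns (picture, depth): 480x640x3 uint8, blue, green, red; 480x640 float32, m along the optical axis (not along the pixel's ray), 0 where there is no reading.
- viewer.camera_params(name): a dict with "fx", "fy", "cx", "cy" (pixels), "k1" (the pictures are not rectified: a ray, as slopes to the right and down, at radius r is drawn at 1 + k1 r^2 times it, then the intrinsics apply), "R" (3x3) and "t" (3): a world point X has camera coordinates R X + t; the wrist camera has in their place "mount" (4x4, takes a point from camera to tool coordinates, whose origin is the TCP and whose axes are the tool frame's). Camera axes: x right, y down, z forward; pixel columns grow to the right and rows downward; lengths in m; the calibration is good to about 2 mm. A picture is of the moment at which its call begins: read the wrist's pose just before it. camera_params takes no time and is no camera call.
- r.sign_off(): hands the job in, once; it reports no verdict.
The state is a dict: "t": time; "joint_pos": joint angles; "joint_vel": joint speeds; "joint_torque": joint torques, N m; "eef_pos": TCP position; "ee_rot": TCP orientation; "wrist_force": force on the tool from outside, world axes, zero at the start; "ft_torque": the same for the moment, N m; "grip_width": finger opening in m.
Only numpy, scipy, OpenCV 4.12 (cv2) and the standard library are available. Lean on these libraries where they do the work, as an engineer would, in place of code of your own. Each camera call takes 0.05 s, during which the arm holds its last target. There are 200 camera calls.

## Task

Get the painting board ready: use the hooked rod to draw the dropped metal bracket right out from under the wire guard (keep your hand off the bracket while it is under there), then lay the rod back on its cork strip. Seat the bracket and every tile that is on the table fully home, flat and square in the board's recesses - the bracket in the shorter recess, the tiles in the longer ones - and do not disturb the cup, the jar or the varnish can.

Things in the scene. Friction and masses are not known exactly. Their poses are not given: they have to be found in the camera images.
- guard: Fixed steel wire cage on the table, origin on the table, z up. Spans its x -110..110 mm, y -90..120 mm, 110 mm high, of 6-8 mm bars: roof bars along y every 44 mm, low bars (22 mm up) along both sides and back. The face at y = -90 mm, roughly towards world -y, is open (free height 105 mm). A cold white heater tube runs along x at the back: y 116 mm, 85 mm up.
- bracket: Bracket of dark-anodised aluminium, an upside-down T: base 80 x 56 x 8 mm (its x, y, z), upright tab across its middle 40 mm wide (x), 10 mm thick (y), top at 48 mm. Origin: centre of the underside, z up. 0.16 kg; same after a half turn. Starts standing under the guard, its x within 0.35 rad of the guard's x. Slides freely. Can be pinched by the tab, across y.
- rod: Hooked rod. Metal handle 20 x 110 x 24 mm (x, y, z; dark bands), origin: centre of its underside. From its +y end an 8 mm round rod, 12 mm above the underside, runs along +y to an elbow at y = 290 mm, then turns square to +x: a level hook leg 50 mm long. 0.2 kg, balances 35 mm ahead (+y) of the origin: grip the handle across x near there. Starts on the strip, hook end towards world +y.
- rod_elbow (a point): the elbow of the rod, on the rod's centre line, at (0, 290, 12) mm in the rod's frame, where the hook leg begins; axes as the rod's
- strip: The rod's place: a cork strip let into the table, 90 mm wide (its x), 380 mm long (its y), practically flush (nothing catches on it). Origin: its centre, at table height; fixed. The rod is back when it lies flat with both the centre of its handle and its elbow on the strip.
- board: Painting board, a fixed wooden jig 190 x 244 mm (its x, y), top face 10 mm above the table, with four recesses 6 mm deep, two by two, all long along its y: three of 60 x 94 mm for tiles, one of 60 x 84 mm for the bracket. Recesses of the same y are parted by a 30 mm rib, of the same x by about 16 mm. Origin: centre of its underside, z up.
- pocket_bracket (a point): The bracket's recess, 60 x 84 mm (board's x, y), at board (-45, 55) mm: a recess in the painting board, 6 mm deep; the point is the centre of its floor, 4 mm above the table; axes as the board's. The bracket goes in with its 80 mm side (its x) along the board's y, either way round; it has 2 mm play all round.
- pocket_a (a point): A tile recess, 60 x 94 mm (board's x, y), at board (45, 55) mm: a recess in the painting board, 6 mm deep; the point is the centre of its floor, 4 mm above the table; axes as the board's. A tile goes in with its 90 mm side (its y) along the board's y, either way round; 2 mm play all round, it stands 10 mm proud. Any tile in any tile recess.
- pocket_b (a point): A tile recess, 60 x 94 mm, at board (45, -55) mm: a recess in the painting board, 6 mm deep; the point is the centre of its floor, 4 mm above the table; axes as the board's. 
- pocket_c (a point): A tile recess, 60 x 94 mm, at board (-45, -55) mm: a recess in the painting board, 6 mm deep; the point is the centre of its floor, 4 mm above the table; axes as the board's. 
- tile1: A terracotta tile, 56 x 90 x 16 mm (its x, y, z), its top glazed white with a thin blue border line, lying face up on the table; 0.17 kg. Origin: centre of its underside, z up. The same after a half turn. Two or three tiles are present (absent ones read None). 
- tile2: A terracotta tile, 56 x 90 x 16 mm (its x, y, z), its top glazed white with a thin blue border line, lying face up on the table; 0.17 kg. Origin: centre of its underside, z up. The same after a half turn. Two or three tiles are present (absent ones read None). 
- tile3: A terracotta tile, 56 x 90 x 16 mm (its x, y, z), its top glazed white with a thin blue border line, lying face up on the table; 0.17 kg. Origin: centre of its underside, z up. The same after a half turn. Two or three tiles are present (absent ones read None). 
- cup: A bystander, loose, near the far side of the table: a white mug, radius 38 mm, 75 mm high, origin at the centre of its foot.
- jar: A bystander, loose, near the far side of the table: a small glass jar with a white lid, radius 30 mm, 70 mm high, origin at the centre of its foot.
- can: A bystander, loose, near the far side of the table: a small red varnish can, radius 32 mm, 90 mm high, origin at the centre of its foot.
Not all that is in view belongs to the job. Leave any green or purple look-alike of the tile3 alone.

How it is judged:
On the way, in this order (a step that is already met when the one before it is completed fails the run):
1. the rod bears on the bracket while it is still under the guard (contact force between rod and bracket above 0.1 N and y of bracket in the frame of guard above -0.09 m), for 0.04 s.
2. the bracket is wholly out from under the guard (its centre more than 40 mm before the guard's open front) (y of bracket in the frame of guard below -0.13 m), for 0.2 s.
At the end, for the whole second after the job is handed in: Bracket in its own recess, every tile present in a tile recess: centre within 6 mm, underside within 3 mm of the floor, square within 0.1 rad, level within 0.05 rad, at rest. Rod lies flat and still, handle centre and elbow on the cork strip (5 mm over allowed) (horizontal distance between bracket and pocket_bracket below 0.006 m and z of bracket in the frame of pocket_bracket below 0.003 m and angle between the x axis of bracket and the y axis of board, either way round below 0.1 rad and angle between bracket's own z axis and vertical below 0.05 rad and linear speed of each of bracket, tile1, tile2, tile3, rod below 0.02 m/s and ((horizontal distance between tile1 and pocket_a below 0.006 m and z of tile1 in the frame of pocket_a below 0.003 m and angle between the y axis of tile1 and the y axis of board, either way round below 0.1 rad and angle between tile1's own z axis and vertical below 0.05 rad) or (horizontal distance between tile1 and pocket_b below 0.006 m and z of tile1 in the frame of pocket_b below 0.003 m and angle between the y axis of tile1 and the y axis of board, either way round below 0.1 rad and angle between tile1's own z axis and vertical below 0.05 rad) or (horizontal distance between tile1 and pocket_c below 0.006 m and z of tile1 in the frame of pocket_c below 0.003 m and angle between the y axis of tile1 and the y axis of board, either way round below 0.1 rad and angle between tile1's own z axis and vertical below 0.05 rad)) and ((horizontal distance between tile2 and pocket_a below 0.006 m and z of tile2 in the frame of pocket_a below 0.003 m and angle between the y axis of tile2 and the y axis of board, either way round below 0.1 rad and angle between tile2's own z axis and vertical below 0.05 rad) or (horizontal distance between tile2 and pocket_b below 0.006 m and z of tile2 in the frame of pocket_b below 0.003 m and angle between the y axis of tile2 and the y axis of board, either way round below 0.1 rad and angle between tile2's own z axis and vertical below 0.05 rad) or (horizontal distance between tile2 and pocket_c below 0.006 m and z of tile2 in the frame of pocket_c below 0.003 m and angle between the y axis of tile2 and the y axis of board, either way round below 0.1 rad and angle between tile2's own z axis and vertical below 0.05 rad)) and ((horizontal distance between tile3 and pocket_a below 0.006 m and z of tile3 in the frame of pocket_a below 0.003 m and angle between the y axis of tile3 and the y axis of board, either way round below 0.1 rad and angle between tile3's own z axis and vertical below 0.05 rad) or (horizontal distance between tile3 and pocket_b below 0.006 m and z of tile3 in the frame of pocket_b below 0.003 m and angle between the y axis of tile3 and the y axis of board, either way round below 0.1 rad and angle between tile3's own z axis and vertical below 0.05 rad) or (horizontal distance between tile3 and pocket_c below 0.006 m and z of tile3 in the frame of pocket_c below 0.003 m and angle between the y axis of tile3 and the y axis of board, either way round below 0.1 rad and angle between tile3's own z axis and vertical below 0.05 rad)) and x of rod in the frame of strip between -0.05 and 0.05 m and y of rod in the frame of strip between -0.195 and 0.195 m and height (world z) of each of rod, rod_elbow below 0.03 m and x of rod_elbow in the frame of strip between -0.05 and 0.05 m and y of rod_elbow in the frame of strip between -0.195 and 0.195 m); the robot touches nothing.
It fails at once if the hand or arm touches the bracket while it is under the guard (contact force between any of the fingers, the arm and bracket above 0.5 N and y of bracket in the frame of guard above -0.09 m).
It fails at once if the cup, jar or can is knocked over or shifted by more than 30 mm ((distance of cup from where it was at the start of the episode above 0.03 m or angle between cup's own z axis and vertical above 0.4 rad) or (distance of jar from where it was at the start of the episode above 0.03 m or angle between jar's own z axis and vertical above 0.4 rad) or (distance of can from where it was at the start of the episode above 0.03 m or angle between can's own z axis and vertical above 0.4 rad)).
Of tile1, tile2, tile3 only 2 to 3 are there at a start; the rules pass over those that are not, and their reading is None.
At some moment in a run one of bracket, tile1, tile2, tile3 may be knocked a few centimetres aside while the robot is not near it.
Once in a run the grip may slacken for a moment while it holds something.
It also fails if it takes over 210 s, if anything falls off the work surface, if the arm or the gripper's body presses on something with over 40 N, if the wrist force passes 120 N, or if a joint passes its speed limit or range.

## Working session

There is one attempt and no reset: what is moved stays moved. The work goes in short steps, Python scripts to look and compute and a tool call to move; the robot and the scene stay as the last step left them, time stands still between calls to the robot, and variables do not carry over. Pictures are saved under pics/ and viewed, about 12 in all and at most 16, crops included, and the job is handed in when it is done.

Besides the shell and the picture viewer there is one more tool, called after "Call:" by a JSON object that holds its "method" and its "body", one argument or row to a line. send_rows: Moves the arm, as the interface text tells. Its arguments: {"type":"object","properties":{"commands":{"type":"array"},"squeeze":{"type":"number"}},"required":["commands"]}

```bash
ls; mkdir -p pics; cat > h.py <<'E'
import numpy as np, cv2
from workcell import sensors, viewer, r
from scipy.spatial.transform import Rotation as Ro
def shot(n):
    s=sensors.get_state(); im,d=viewer.camera(n); p=viewer.camera_params(n)
    if 'mount' in p:
        T=np.eye(4);T[:3,:3]=Ro.from_euler('xyz',s['ee_rot']).as_matrix();T[:3,3]=s['eef_pos'];C=T@np.array(p['mount'])
    else:
        C=np.eye(4);R=np.array(p['R']);C[:3,:3]=R.T;C[:3,3]=-R.T@np.array(p['t'])
    return im,d,p,C
def rays(p,uv):
    K=np.array([[p['fx'],0,p['cx']],[0,p['fy'],p['cy']],[0,0,1.]])
    return cv2.undistortPoints(np.float32(uv).reshape(-1,1,2),K,np.array([p['k1'],0,0,0.])).reshape(-1,2)
def cloud(d,p,C):
    v,u=np.mgrid[0:480,0:640];xy=rays(p,np.stack([u,v],-1).reshape(-1,2))
    X=np.c_[xy,np.ones(len(xy))]*d.reshape(-1,1)
    return (X@C[:3,:3].T+C[:3,3]).reshape(480,640,3)
def onplane(p,C,uv,z):
    xy=rays(p,uv);D=np.c_[xy,np.ones(len(xy))]@C[:3,:3].T
    return C[:3,3]+D*((z-C[2,3])/D[:,2:3])
def proj(p,C,X):
    Y=(np.atleast_2d(X)-C[:3,3])@C[:3,:3];a=Y[:,:2]/Y[:,2:];a=a*(1+p['k1']*(a**2).sum(1,keepdims=True))
    return a*[p['fx'],p['fy']]+[p['cx'],p['cy']]
E
python3 - <<'E'
from h import *
for n in ['scene','side','wrist']:
    im,d,p,C=shot(n);cv2.imwrite(f'pics/{n}0.png',im);np.savez(f'{n}0',im=im,d=d,C=C);print(n,C.round(3).tolist(),p['fx'],p['k1'])
s=sensors.get_state();print({k:np.round(v,3) for k,v in s.items()})
print(Ro.from_euler('xyz',s['ee_rot']).as_matrix().round(3))
E
```

```text
pics
scene [[-0.154, 0.774, -0.614, 1.201], [0.988, 0.111, -0.109, 0.083], [-0.016, -0.624, -0.781, 0.808], [0.0, 0.0, 0.0, 1.0]] 489.230762969621 -0.12408900182548499
side [[-0.979, -0.13, 0.155, 0.438], [-0.202, 0.659, -0.725, 0.792], [-0.008, -0.741, -0.671, 0.778], [0.0, 0.0, 0.0, 1.0]] 463.19545053638467 -0.010471120077429504
wrist [[0.38, -0.885, -0.27, 0.286], [-0.925, -0.363, -0.11, -0.504], [-0.001, 0.292, -0.956, 0.373], [0.0, 0.0, 0.0, 1.0]] 382.63626615170347 0.007575468438338173
{'t': np.float64(0.15), 'joint_pos': array([-1.388,  0.181,  1.608,  0.   ,  1.354, -0.206]), 'joint_vel': array([-0.   ,  0.   , -0.002,  0.002,  0.   ,  0.001]), 'joint_torque': array([ 2.0000e-03, -4.4526e+01, -3.5169e+01, -0.0000e+00,  6.0000e-03,
       -0.0000e+00]), 'eef_pos': array([ 0.218, -0.532,  0.198]), 'ee_rot': array([-1.572,  0.   , -2.753]), 'wrist_force': array([ 0.698, -0.202, -0.966]), 'ft_torque': array([ 0.043, -0.001,  0.011]), 'grip_width': np.float64(0.085)}
[[-0.925 -0.     0.379]
 [-0.379  0.001 -0.925]
 [-0.    -1.    -0.001]]
```

View pics/scene0.png

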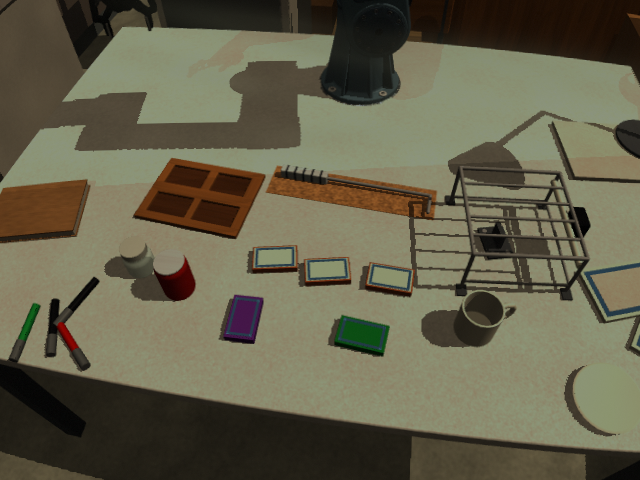

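View pics/side0.png

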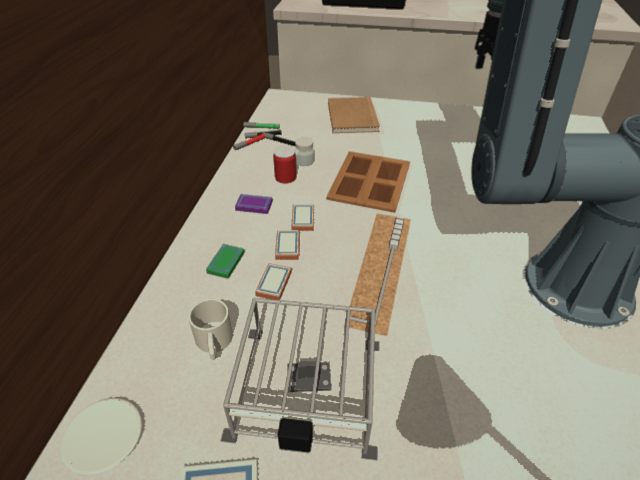

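```bash
cat > m.py <<'E'
from h import *
def rect(P,name):
    c,(w,h),a=cv2.minAreaRect(np.float32(P[:,:2]*1000)); 
    if w>h: w,h,a=h,w,a-90
    print(name,'c',np.round(c,1),'short,long',round(w,1),round(h,1),'long-axis yaw',round(((a+90)+90)%180-90,2),'n',len(P)); return c,a
E
python3 - <<'E'
from m import *
W={}
for n in ['scene','side']:
    f=np.load(n+'0.npz');p=viewer.camera_params(n);W[n]=cloud(f['d'],p,f['C']);X=W[n];im=f['im'].astype(int)
    m=(f['d']>0)&(abs(X[...,2])<.003)&(X[...,0]>0.2);print(n,'table z',np.median(X[m][:,2]))
    hsv=cv2.cvtColor(f['im'],cv2.COLOR_BGR2HSV)
    obj=((f['d']>0)&(X[...,2]>.006)&(X[...,2]<.6)&(X[...,0]>.25)).astype(np.uint8)
    k,l,st,ce=cv2.connectedComponentsWithStats(obj,connectivity=4)
    for i in range(1,k):
        if st[i,4]<150: continue
        P=X[l==i]; zt=np.percentile(P[:,2],95); print(i,st[i].tolist(),'zt',zt.round(4),end=' ')
        T=P[P[:,2]>zt-.004]; rect(T,'')
    cork=(hsv[...,0]>5)&(hsv[...,0]<22)&(hsv[...,1]>110)&(abs(X[...,2])<.004)&(X[...,0]>.25)
    cork=cv2.morphologyEx(cork.astype(np.uint8),cv2.MORPH_OPEN,np.ones((3,3)))
    k,l,st,ce=cv2.connectedComponentsWithStats(cork)
    for i in range(1,k):
        if st[i,4]>400: print(st[i].tolist(),end=' ');rect(X[l==i],'cork')
E
```

```text
scene table z 0.0001484601277331743
2 [341, 0, 70, 58, 3365] zt 0.3733  c [283.   41.1] short,long 11.1 130.3 long-axis yaw -79.21 n 313
19 [567, 156, 73, 26, 1270] zt 0.0147  c [280.1 630.7] short,long 67.5 182.1 long-axis yaw -87.05 n 998
20 [134, 158, 132, 80, 3919] zt 0.0129  c [ 497.8 -311.1] short,long 194.3 246.4 long-axis yaw 83.46 n 3057
22 [281, 165, 152, 49, 973] zt 0.0259  c [408.3 -88.2] short,long 24.8 106.6 long-axis yaw 84.82 n 293
23 [448, 166, 192, 156, 8290] zt 0.1144  c [540.5 359.8] short,long 220.1 230.7 long-axis yaw 4.99 n 2455
68 [0, 180, 88, 61, 4331] zt 0.0247  c [ 600.1 -679.3] short,long 160.8 216.1 long-axis yaw -74.83 n 3488
275 [119, 236, 77, 64, 2615] zt 0.0909  c [ 739.9 -280.2] short,long 56.4 58.3 long-axis yaw 66.69 n 629
279 [252, 245, 45, 28, 1104] zt 0.0186  c [ 651.1 -106.4] short,long 58.4 87.4 long-axis yaw -78.71 n 884
281 [304, 257, 47, 28, 1189] zt 0.0186  c [665.    1.1] short,long 57.8 89.8 long-axis yaw -78.15 n 968
282 [365, 262, 50, 34, 1250] zt 0.0182  c [666.6 125. ] short,long 58.4 90.4 long-axis yaw 86.32 n 1017
284 [46, 277, 54,
[... 1781 characters left out ...]
 215, 182, 239, 9714] zt 0.1153  c [541.  361.8] short,long 219.4 228.0 long-axis yaw 4.75 n 3570
278 [206, 244, 39, 34, 781] zt 0.0198  c [793.4  84.7] short,long 57.1 90.9 long-axis yaw 83.45 n 598
289 [188, 299, 45, 61, 1829] zt 0.0762  c [747.4 288.7] short,long 75.3 75.3 long-axis yaw -65.14 n 275
306 [60, 399, 81, 76, 4530] zt 0.0159  c [859.8 520.8] short,long 127.9 128.1 long-axis yaw 56.37 n 2921
317 [180, 460, 77, 20, 1255] zt 0.0138  c [645.7 538.1] short,long 29.6 120.2 long-axis yaw 16.0 n 1036
[351, 215, 44, 93, 1588] cork c [449.6  -2.4] short,long 55.1 320.4 long-axis yaw 85.46 n 1588
[375, 252, 26, 83, 709] cork c [410.6  92.8] short,long 25.0 246.8 long-axis yaw 85.47 n 709
```

```bash
python3 - <<'E'
from m import *
g=np.radians(4.9);Rg=np.array([[np.cos(g),-np.sin(g)],[np.sin(g),np.cos(g)]]);og=np.array([.5420,.3455])
for n in ['scene','side']:
    f=np.load(n+'0.npz');p=viewer.camera_params(n);X=cloud(f['d'],p,f['C'])
    G=(X[...,:2]-og)@Rg
    ins=(f['d']>0)&(abs(G[...,0])<.095)&(G[...,1]>-.085)&(G[...,1]<.1)
    for lo,hi,nm in [(.046,.054,'tabtop'),(.015,.054,'tab'),(.006,.012,'base')]:
        m=ins&(X[...,2]>lo)&(X[...,2]<hi)
        if m.sum()>5:
            P=X[m];rect(P,n+nm);print('   med guard',np.median(G[m],0).round(4),G[m].min(0).round(3),G[m].max(0).round(3))
    # rod: low z points near strip
    m=(f['d']>0)&(X[...,2]>.009)&(X[...,2]<.03)&(X[...,0]>.36)&(X[...,0]<.53)&(X[...,1]>-.16)&(X[...,1]<.23)
    P=X[m]; 
    R=P[(P[:,1]>-.02)&(P[:,0]<.44)&(P[:,1]<.18)]; print('rod fit',np.polyfit(R[:,1],R[:,0],1)); rect(P[P[:,1]>.185],'leg');print(P[:,1].max(),P[:,1].min(),P[P[:,1]>.185][:,0].max())
    mm=cv2.resize(f['im'][190:320,420:620] if n=='scene' else f['im'][290:460,210:400],None,fx=3.2,fy=3.2,interpolation=cv2.INTER_CUBIC)
    cv2.imwrite(f'pics/crop_{n}.png',np.clip(mm*1.8,0,255).astype(np.uint8))
E
```

```text
scenetabtop c [538.3 337.8] short,long 11.9 34.0 long-axis yaw 14.38 n 64
   med guard [-0.0062 -0.0082] [-0.022 -0.015] [0.012 0.   ]
scenetab c [541.6 338.7] short,long 12.9 41.1 long-axis yaw 12.59 n 196
   med guard [ 0.0025 -0.0094] [-0.022 -0.015] [0.02  0.002]
scenebase c [540.8 339.4] short,long 57.4 81.5 long-axis yaw 14.82 n 402
   med guard [ 0.0042 -0.016 ] [-0.042 -0.041] [0.043 0.024]
rod fit [0.08603568 0.41791744]
leg c [458.5 193.7] short,long 18.0 58.5 long-axis yaw -3.61 n 93
0.20434445550412156 -0.14296936802686702 0.4877550818469294
sidetabtop c [540.8 339.8] short,long 12.7 37.8 long-axis yaw 13.67 n 103
   med guard [ 0.001  -0.0045] [-0.021 -0.012] [0.018 0.003]
sidetab c [541.  340.1] short,long 13.2 38.6 long-axis yaw 12.88 n 265
   med guard [ 0.0007 -0.0012] [-0.021 -0.012] [0.018 0.004]
sidebase c [566.2 340.2] short,long 71.3 140.2 long-axis yaw 1.01 n 735
   med guard [-0.005   0.0044] [-0.045 -0.048] [0.091 0.028]
rod fit [0.09053898 0.41625289]
leg c [456.9 195.4] short,long 17.4 54.8 long-axis yaw 0.63 n 94
0.20403201277368554 -0.143604802385497 0.48427790210013766
```

View pics/crop_scene.png

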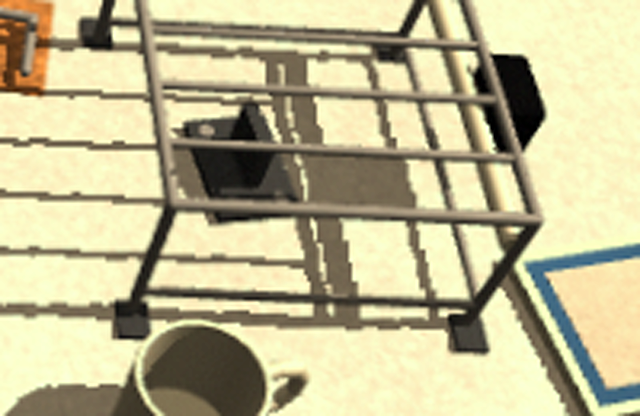

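```bash
cat >> h.py <<'E'
def go(x,y,z,yaw=None):
    """print shift for going to xyz (m) with jaw-axis yaw (deg): twist first, then shift in the turned tool axes"""
    s=sensors.get_state();R=Ro.from_euler('xyz',s['ee_rot']).as_matrix()
    y0=np.degrees(np.arctan2(R[1,2],R[0,2]));tw=0
    if yaw is not None: tw=-((yaw-y0+90)%180-90)
    R2=R@Ro.from_rotvec([0,np.radians(tw),0]).as_matrix()
    d=R2.T@(np.array([x,y,z])-s['eef_pos'])*1000
    print('t',round(s['t'],1),'pos',np.round(s['eef_pos'],4),'yaw',round(y0,2),'grip',round(s['grip_width'],4),'-> twist',round(np.radians(tw),4),'shift',d.round(1),'j',np.round(s['joint_pos'],2))
E
python3 -c "
from h import *
go(.4116,-.0536,.12,-5.05)"
```

```text
t 0.1 pos [ 0.2179 -0.5316  0.1983] yaw -67.72 grip 0.0853 -> twist -1.0938 shift [-493.1   78.9  150.9] j [-1.39  0.18  1.61  0.    1.35 -0.21]
```

Call:
{"method": "send_rows", "body": {
  "commands": [
    [[0,0,0,-0.11,50],[0,0,0,-0.11,50],[0,0,0,-0.11,50],[0,0,0,-0.11,50],[0,0,0,-0.11,50],[0,0,0,-0.11,50],[0,0,0,-0.11,50],[0,0,0,-0.11,50]]
  ]
}}

```text
t: 0.82
eef_pos: [0.218, -0.5318, 0.1986]
ee_rot: [-1.571, 0.001, -1.867]
wrist_force: [-0.6, -0.4, -0.4]
grip_width: 0.05
```

Call:
{"method": "send_rows", "body": {
  "commands": [
    [[0,0,0,-0.11,50],[0,0,0,-0.104,50],[-31,2,9.4,0,50],[-31,2,9.4,0,50],[-31,2,9.4,0,50],[-31,2,9.4,0,50],[-31,2,9.4,0,50],[-31,2,9.4,0,50]]
  ]
}}

```text
t: 1.48
eef_pos: [0.2907, -0.3501, 0.1866]
ee_rot: [-1.571, 0.0, -1.659]
wrist_force: [0.1, 0.6, 0.4]
grip_width: 0.0498
```

Call:
{"method": "send_rows", "body": {
  "commands": [
    [[-31,2,9.4,0,50],[-31,2,9.4,0,50],[-31,2,9.4,0,50],[-31,2,9.4,0,50],[-31,2,9.4,0,50],[-31,2,9.4,0,50],[-31,2,9.4,0,50],[-31,2,9.4,0,50]]
  ]
}}

```text
t: 2.15
eef_pos: [0.3874, -0.1097, 0.1709]
ee_rot: [-1.571, -0.0, -1.659]
wrist_force: [0.4, -0.1, 0.9]
grip_width: 0.05
```

```bash
python3 - <<'E'
from m import *
go(.4116,-.0536,.12,-5.05)
im,d,p,C=shot('wrist');cv2.imwrite('pics/w1.png',im);X=cloud(d,p,C)
m=(d>0)&(X[...,2]>.017)&(X[...,2]<.03)&(X[...,0]>.36)&(X[...,0]<.45)&(X[...,1]<.0);rect(X[m],'handle')
m=(d>0)&(X[...,2]>.009)&(X[...,2]<.02)&(X[...,0]>.36)&(X[...,0]<.48)&(X[...,1]>-.02);
if m.sum()>20: rect(X[m],'rod')
E
```

```text
t 2.1 pos [ 0.3874 -0.1097  0.1709] yaw -5.06 grip 0.05 -> twist -0.0001 shift [-58.1  50.9  19.2] j [-0.57 -0.2   2.04  0.    1.3  -0.48]
handle c [409.2 -71.8] short,long 20.6 141.7 long-axis yaw 84.8 n 3100
rod c [417.1  16. ] short,long 8.0 71.8 long-axis yaw 84.8 n 1027
```

View pics/w1.png

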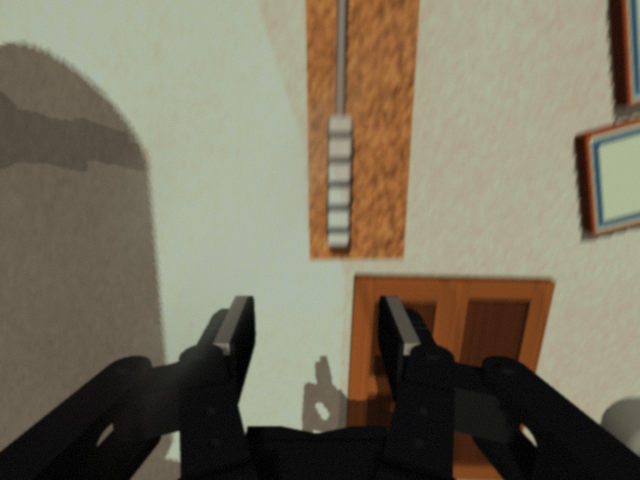

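Call:
{"method": "send_rows", "body": {
  "commands": [
    [[-29,0,9,0,50],[-29,0,9.5,0,50],[0,30,0,0.002,50],[0,30,0,0,50],[0,30,0,0,50],[0,30,0,0,50],[0,25,0,0,50],[0,10,0,0,50]]
  ]
}}

```text
t: 2.87
eef_pos: [0.4079, -0.0541, 0.0126]
ee_rot: [-1.576, 0.002, -1.661]
wrist_force: [0.1, -0.3, -0.0]
grip_width: 0.0498
```

Call:
{"method": "send_rows", "body": {
  "commands": [
    [[0,6,0,0,50],[0,6,0,0,50],[0,0,0,0,30],[0,0,0,0,10],[0,0,0,0,10],[0,0,0,0,10],[0,0,0,0,10],[0,0,0,0,10]]
  ],
  "squeeze": 80
}}

```text
t: 3.53
eef_pos: [0.4112, -0.0554, 0.0045]
ee_rot: [-1.57, -0.0, -1.661]
wrist_force: [0.2, -0.2, 0.0]
grip_width: 0.0101
```

```bash
python3 - <<'E'
from m import *
go(.4116,-.0536,.12,-5.05)
im,d,p,C=shot('side');a=im[200:340,330:450]
im2,d2,p2,C2=shot('wrist');X=cloud(d2,p2,C2)
cv2.imwrite('pics/p5.png',np.hstack([cv2.resize(a,(411,480)),cv2.resize(im2,(380,480))]))
E
```

```text
t 3.5 pos [ 0.4112 -0.0554  0.0045] yaw -5.15 grip 0.0101 -> twist -0.0018 shift [  -1.7 -115.5    0.4] j [-0.42  0.12  2.13  0.    0.88 -0.33]
```

View pics/p5.png

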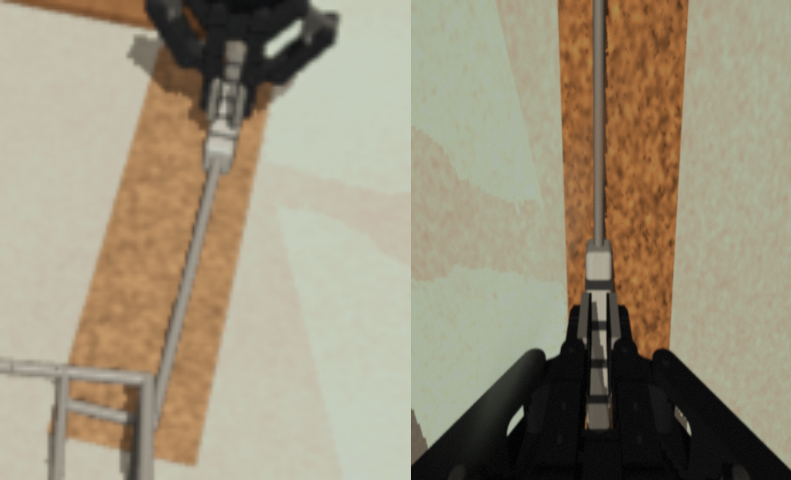

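Call:
{"method": "send_rows", "body": {
  "commands": [
    [[0,0,0,0,0],[0,0,0,0,0],[0,0,0,0,0],[0,0,0,0,0]]
  ]
}}

```text
t: 3.97
eef_pos: [0.4107, -0.0552, 0.004]
ee_rot: [-1.571, 0.0, -1.661]
wrist_force: [0.8, -0.6, 0.3]
grip_width: 0.0002
```

```bash
python3 - <<'E'
from m import *
im,d,p,C=shot('scene');a=im[130:230,250:400]
im2,d2,p2,C2=shot('wrist');X=cloud(d2,p2,C2)
for v in range(200,470,30): print(v,[tuple((X[v,u]*1000).round(0)) for u in (300,320,330,340)])
cv2.imwrite('pics/p6.png',np.hstack([cv2.resize(a,(400,480)),cv2.resize(im2[200:,160:480],(400,480))]))
E
```

```text
200 [(np.float64(406.0), np.float64(-15.0), np.float64(1.0)), (np.float64(416.0), np.float64(-13.0), np.float64(16.0)), (np.float64(420.0), np.float64(-16.0), np.float64(2.0)), (np.float64(425.0), np.float64(-17.0), np.float64(2.0))]
230 [(np.float64(405.0), np.float64(-30.0), np.float64(1.0)), (np.float64(415.0), np.float64(-27.0), np.float64(16.0)), (np.float64(419.0), np.float64(-31.0), np.float64(2.0)), (np.float64(424.0), np.float64(-31.0), np.float64(2.0))]
260 [(np.float64(405.0), np.float64(-36.0), np.float64(25.0)), (np.float64(413.0), np.float64(-37.0), np.float64(25.0)), (np.float64(418.0), np.float64(-38.0), np.float64(24.0)), (np.float64(423.0), np.float64(-47.0), np.float64(1.0))]
290 [(np.float64(403.0), np.float64(-51.0), np.float64(24.0)), (np.float64(412.0), np.float64(-51.0), np.float64(24.0)), (np.float64(417.0), np.float64(-52.0), np.float64(25.0)), (np.float64(421.0), np.float64(-52.0), np.float64(25.0))]
320 [(np.float64(406.0), np.float64(-44.0), np.float64(63.0)), (np.float64(412.0), np.float64(-45.0), np.float64(63.0)), (np.float64(416.0), np.float64(-45.0),
[... 333 characters left out ...]
07.0), np.float64(-44.0), np.float64(96.0)), (np.float64(411.0), np.float64(-61.0), np.float64(74.0)), (np.float64(415.0), np.float64(-44.0), np.float64(96.0)), (np.float64(417.0), np.float64(-40.0), np.float64(102.0))]
410 [(np.float64(407.0), np.float64(-47.0), np.float64(103.0)), (np.float64(407.0), np.float64(-115.0), np.float64(24.0)), (np.float64(414.0), np.float64(-62.0), np.float64(86.0)), (np.float64(417.0), np.float64(-40.0), np.float64(112.0))]
440 [(np.float64(408.0), np.float64(-45.0), np.float64(114.0)), (np.float64(412.0), np.float64(-45.0), np.float64(114.0)), (np.float64(414.0), np.float64(-46.0), np.float64(114.0)), (np.float64(416.0), np.float64(-45.0), np.float64(114.0))]
```

View pics/p6.png

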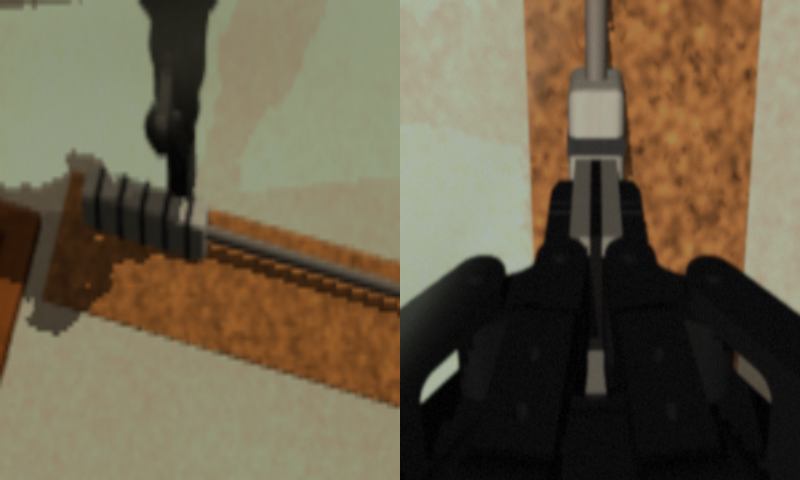

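```bash
python3 - <<'E'
from m import *
for n in ['scene','side','wrist']:
    im,d,p,C=shot(n);X=cloud(d,p,C)
    m=(d>0)&(X[...,2]>.027)&(X[...,2]<.12)&(abs(X[...,0]-.411)<.045)&(abs(X[...,1]+.055)<.03)
    P=X[m]*1000; i=np.argsort(P[:,2]); print(n,len(P),'low pts',P[i[:8]].round(0).tolist())
    for z in (30,35,40,45,50,60,80): 
        Q=P[abs(P[:,2]-z)<2.5]; print(z,len(Q),Q.min(0).round(0) if len(Q) else '',Q.max(0).round(0) if len(Q) else '')
E
```

```text
scene 234 low pts [[407.0, -72.0, 27.0], [414.0, -78.0, 27.0], [418.0, -80.0, 28.0], [408.0, -49.0, 28.0], [416.0, -64.0, 28.0], [414.0, -53.0, 34.0], [414.0, -69.0, 38.0], [418.0, -50.0, 39.0]]
30 3 [408. -80.  28.] [418. -49.  28.]
35 1 [414. -53.  34.] [414. -53.  34.]
40 9 [411. -69.  38.] [419. -46.  42.]
45 13 [407. -69.  43.] [424. -46.  47.]
50 20 [408. -68.  48.] [425. -46.  52.]
60 16 [407. -64.  58.] [427. -46.  62.]
80 9 [402. -48.  80.] [439. -43.  82.]
side 605 low pts [[415.0, -43.0, 27.0], [422.0, -34.0, 27.0], [407.0, -59.0, 27.0], [414.0, -32.0, 27.0], [406.0, -44.0, 27.0], [418.0, -45.0, 28.0], [409.0, -57.0, 29.0], [404.0, -54.0, 29.0]]
30 3 [404. -57.  28.] [418. -45.  29.]
35 0  
40 5 [405. -50.  38.] [417. -43.  42.]
45 13 [399. -50.  43.] [422. -43.  47.]
50 21 [397. -55.  48.] [425. -43.  52.]
60 21 [398. -51.  58.] [424. -43.  62.]
80 26 [392. -57.  78.] [443. -41.  82.]
wrist 43362 low pts [[407.0, -45.0, 39.0], [417.0, -46.0, 39.0], [405.0, -45.0, 39.0], [417.0, -46.0, 39.0], [411.0, -45.0, 40.0], [415.0, -46.0, 40.0], [413.0, -46.0, 40.0], [415.0, -46.0, 40.0]]
30 0  
35 0  
40 88 [402. -50.  39.] [419. -44.  42.]
45 356 [398. -51.  43.] [424. -44.  47.]
50 429 [397. -51.  48.] [424. -44.  52.]
60 521 [397. -51.  58.] [424. -44.  62.]
80 1114 [382. -69.  78.] [440. -41.  82.]
```

Call:
{"method": "send_rows", "body": {
  "commands": [
    [[0,0,0,0,50],[0,0,0,0,50],[0,0,0,0,50],[0,0,0,0,50],[0,8,0,0,50],[0,8,0,0,50],[0,6,0,0,50],[0,6,0,0,50]]
  ]
}}

```text
t: 4.88
eef_pos: [0.4102, -0.055, -0.0251]
ee_rot: [-1.572, 0.0, -1.661]
wrist_force: [0.0, 0.9, 0.0]
grip_width: 0.0497
```

Call:
{"method": "send_rows", "body": {
  "commands": [
    [[0,4,0,0,50],[0,3,0,0,50],[0,0,0,0,30],[0,0,0,0,12],[0,0,0,0,12],[0,0,0,0,12],[0,0,0,0,12],[0,0,0,0,12]]
  ],
  "squeeze": 80
}}

```text
t: 5.55
eef_pos: [0.4111, -0.0553, -0.0307]
ee_rot: [-1.57, -0.0, -1.661]
wrist_force: [-0.1, 0.5, 2.1]
grip_width: 0.0186
```

Call:
{"method": "send_rows", "body": {
  "commands": [
    [[0,0,0,0,0],[0,0,0,0,0],[0,-5,0,0,0],[0,-10,0,0,0],[0,-15,0,0,0],[0,-15,0,0,0],[0,-5,0,0,0],[0,0,0,0,0]]
  ],
  "squeeze": 100
}}

```text
t: 6.22
eef_pos: [0.4117, -0.0556, 0.0201]
ee_rot: [-1.568, -0.001, -1.661]
wrist_force: [-0.3, 0.2, -2.4]
grip_width: 0.0183
```

```bash
cat >> m.py <<'E'
def rodfit(X,d,off=0):
    """rod line from the wrist view: points ahead of the hand, by tool frame"""
    s=sensors.get_state();R=Ro.from_euler('xyz',s['ee_rot']).as_matrix()
    T=(X-s['eef_pos'])@R*1000   # tool coords: -x is along rod, z across, y down
    m=(d>0)&(T[...,0]<-25)&(abs(T[...,2])<25)&(abs(T[...,1]+20)<14)
    P=T[m]; q=P[(P[:,0]<-30)]
    bx=np.arange(-230,-25,25)
    for b in bx:
        g=q[(abs(q[:,0]-b)<6)]
        if len(g)>3: print('toolx',b,'z',np.median(g[:,2]).round(1),'ytop',np.percentile(g[:,1],5).round(1),len(g))
E
python3 - <<'E'
from m import *
go(.4116,-.0536,.12,-5.05)
im,d,p,C=shot('wrist');X=cloud(d,p,C);rodfit(X,d)
im,d,p,C=shot('side');X=cloud(d,p,C)
m=(d>0)&(X[...,2]>.012)&(X[...,2]<.08)&(X[...,0]>.38)&(X[...,0]<.5)&(X[...,1]>0)&(X[...,1]<.23)
P=X[m]
for y in np.arange(.01,.23,.02):
    g=P[abs(P[:,1]-y)<.008]; 
    if len(g):print(y.round(2),np.median(g,0).round(4),len(g))
E
```

```text
t 6.2 pos [ 0.4117 -0.0556  0.0201] yaw -5.15 grip 0.0183 -> twist -0.0018 shift [ -1.9 -99.9  -0.1] j [-0.42  0.09  2.13  0.    0.92 -0.33]
0.01 [0.4175 0.0091 0.0661] 19
0.03 [0.4188 0.0317 0.0662] 18
0.05 [0.4213 0.0519 0.0663] 19
0.07 [0.4224 0.0715 0.0664] 20
0.09 [0.4247 0.0906 0.0663] 21
0.11 [0.4267 0.1081 0.065 ] 20
0.13 [0.4286 0.1309 0.0653] 21
0.15 [0.4296 0.1517 0.0657] 23
0.17 [0.4318 0.171  0.0662] 21
0.19 [0.4509 0.1954 0.0663] 53
0.21 [0.4395 0.203  0.065 ] 12
```

Call:
{"method": "send_rows", "body": {
  "commands": [
    [[0,0,0,-0.05,0],[0,0,0,-0.05,0],[0,0,0,-0.05,0],[0,0,0,-0.045,0],[3,0,20,0,0],[3,0,24,0,0],[3,0,24,0,0],[3,0,24,0,0]]
  ]
}}

```text
t: 6.98
eef_pos: [0.5034, -0.0571, 0.0175]
ee_rot: [-1.573, 0.001, -1.466]
wrist_force: [0.6, -0.4, -1.2]
grip_width: 0.018
```

Call:
{"method": "send_rows", "body": {
  "commands": [
    [[3,0,20,0,0],[0,0,20,0,0],[0,0,11,0,0],[0,0,0,0,0],[0,0,0,0,0]]
  ]
}}

```text
t: 7.4
eef_pos: [0.5534, -0.0547, 0.0174]
ee_rot: [-1.573, 0.001, -1.465]
wrist_force: [-0.2, 0.1, -1.9]
grip_width: 0.0177
```

```bash
cat >> m.py <<'E'
def rodline(lo=.03,hi=.085):
    for n in ['scene','side']:
        im,d,p,C=shot(n);X=cloud(d,p,C);s=sensors.get_state();R=Ro.from_euler('xyz',s['ee_rot']).as_matrix()
        T=(X-s['eef_pos'])@R*1000;zr=(X[...,2]-s['eef_pos'][2])*1000
        m=(d>0)&(abs(zr-44)<9)&(T[...,0]<-60)&(T[...,0]>-280)&(abs(T[...,2])<62)
        P=T[m];q=P[(abs(P[:,2])<15)&(P[:,0]>-235)]
        if len(q)>20: print(n,'line z=a*x+b',np.polyfit(q[:,0],q[:,2],1).round(4),'top y fit',np.polyfit(q[:,0],q[:,1],1).round(4),'far end x',np.percentile(P[:,0],2).round(1),'leg z',np.percentile(P[:,2],98).round(1),len(q))
def bracket():
    g=np.radians(4.9);Rg=np.array([[np.cos(g),-np.sin(g)],[np.sin(g),np.cos(g)]]);og=np.array([.5420,.3455])
    for n in ['scene','side']:
        im,d,p,C=shot(n);X=cloud(d,p,C);G=(X[...,:2]-og)@Rg
        m=(d>0)&(abs(G[...,0])<.095)&(G[...,1]>-.3)&(G[...,1]<.1)&(X[...,2]>.04)&(X[...,2]<.053)
        print(n,m.sum());
        if m.sum()>10: rect(X[m],n+' tab');print('   guard med',np.median(G[m],0).round(4))
E
python3 - <<'E'
from m import *
go(.5387,.1035,.0201,6); rodline(); bracket()
E
```

```text
t 7.4 pos [ 0.5534 -0.0547  0.0174] yaw 6.04 grip 0.0177 -> twist 0.0007 shift [-158.9   -2.5    1.9] j [-0.31  0.37  1.77 -0.    1.   -0.42]
scene line z=a*x+b [-0.0023  1.5087] top y fit [ 2.60000e-03 -4.47456e+01] far end x -259.4 leg z 50.1 341
side line z=a*x+b [-2.000e-04  3.463e-01] top y fit [ 2.00000e-04 -4.65978e+01] far end x -261.2 leg z 49.7 213
scene 89
scene tab c [540.5 338.6] short,long 11.5 41.3 long-axis yaw 17.22 n 89
   guard med [-0.0049 -0.0084]
side 136
side tab c [540.9 340.6] short,long 12.7 37.8 long-axis yaw 16.24 n 136
   guard med [ 0.0006 -0.0025]
```

Call:
{"method": "send_rows", "body": {
  "commands": [
    [[-22,0,0.5,0,0],[-22,0,0.5,0,0],[-22,0,0.5,0,0],[-22,0,0.4,0,0],[-22,0,0,0,0],[-22,0,0,0,0],[-22,0,0,0,0],[-5,0,0,0,0]]
  ]
}}

```text
t: 8.27
eef_pos: [0.5384, 0.1058, 0.019]
ee_rot: [-1.571, 0.001, -1.464]
wrist_force: [-0.7, -0.3, -2.0]
grip_width: 0.018
```

```bash
python3 - <<'E'
from m import *
go(.5387,.1035,.0201,6); 
im,d,p,C=shot('scene');cv2.imwrite('pics/p7.png',cv2.resize(im[150:310,360:600],(720,480)))
bracket()
E
```

```text
t 8.3 pos [0.5384 0.1058 0.019 ] yaw 6.12 grip 0.018 -> twist 0.0021 shift [ 2.3 -1.1  0.1] j [-0.02  0.36  1.8   0.    0.99 -0.13]
scene 111
scene tab c [537.3 199.5] short,long 43.7 298.6 long-axis yaw 88.64 n 111
   guard med [-0.0085 -0.0101]
side 121
side tab c [527.  232.2] short,long 37.7 239.3 long-axis yaw 82.97 n 121
   guard med [-0.0005 -0.0035]
```

View pics/p7.png

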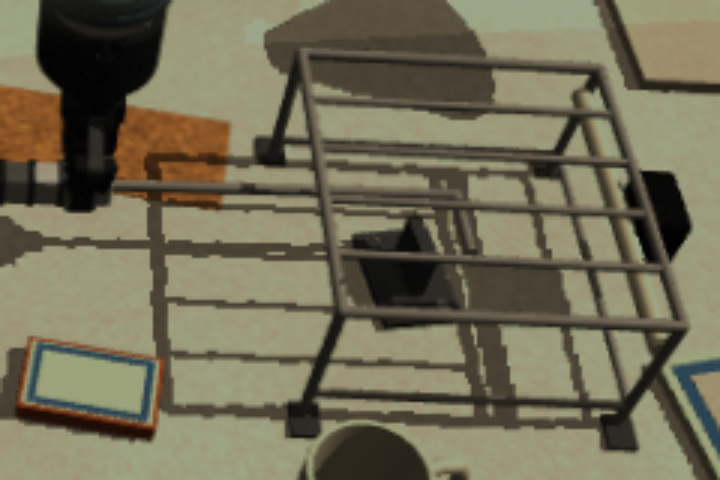

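Call:
{"method": "send_rows", "body": {
  "commands": [
    [[0,10,0,0,0],[0,12,0,0,0],[0,12,0,0,0],[0,9,0,0,0],[0,0,0,0,0],[5,0,0,0,0],[5,0,0,0,0],[6,0,0,0,0]]
  ]
}}

```text
t: 9.08
eef_pos: [0.542, 0.0868, -0.0236]
ee_rot: [-1.57, -0.0, -1.466]
wrist_force: [0.8, 1.0, -2.2]
grip_width: 0.0177
```

Call:
{"method": "send_rows", "body": {
  "commands": [
    [[8,0,0,0,0],[8,0,0,0,0],[8,0,0,0,0],[8,0,0,0,0],[8,0,0,0,0],[8,0,0,0,0],[0,0,0,0,0]]
  ]
}}

```text
t: 9.67
eef_pos: [0.547, 0.0377, -0.0238]
ee_rot: [-1.57, -0.001, -1.467]
wrist_force: [0.2, 0.4, -1.5]
grip_width: 0.0177
```

```bash
python3 - <<'E'
from m import *
go(.5387,.1035,.0201,6); 
bracket();rodline()
E
```

```text
t 9.7 pos [ 0.547   0.0377 -0.0238] yaw 5.94 grip 0.0177 -> twist -0.0011 shift [-66.2 -44.   -1.3] j [-0.15  0.43  1.8  -0.    0.91 -0.25]
scene 69
scene tab c [546.6 284.8] short,long 10.5 41.4 long-axis yaw 7.46 n 69
   guard med [-0.0012 -0.0614]
side 167
side tab c [545.3 168.6] short,long 45.8 249.8 long-axis yaw -88.75 n 167
   guard med [-0.0015 -0.0583]
scene line z=a*x+b [-2.0000e-04  1.3287e+00] top y fit [ 1.60000e-03 -4.49775e+01] far end x -257.3 leg z 52.0 316
side line z=a*x+b [0.0016 0.4909] top y fit [-3.40000e-03 -4.71341e+01] far end x -264.3 leg z 52.5 236
```

Call:
{"method": "send_rows", "body": {
  "commands": [
    [[10,0,0,0,0],[14,0,0,0,0],[16,0,0,0,0],[16,0,0,0,0],[16,0,0,0,0],[16,0,0,0,0],[14,0,0,0,0],[10,0,0,0,0]]
  ]
}}

```text
t: 10.53
eef_pos: [0.5584, -0.0733, -0.024]
ee_rot: [-1.571, -0.0, -1.466]
wrist_force: [-0.8, 1.0, -1.3]
grip_width: 0.018
```

Call:
{"method": "send_rows", "body": {
  "commands": [
    [[0,0,0,0,0],[0,0,0,0,0],[0,0,0,0,0],[0,0,0,0,0]]
  ]
}}

```text
t: 10.87
eef_pos: [0.5579, -0.071, -0.0241]
ee_rot: [-1.571, 0.0, -1.465]
wrist_force: [-0.8, -0.0, -2.3]
grip_width: 0.0179
```

```bash
python3 - <<'E'
from m import *
go(.4112,-.0554,.0185,-5.15); 
bracket()
E
```

```text
t 10.9 pos [ 0.5579 -0.071  -0.0241] yaw 6.06 grip 0.0179 -> twist 0.1957 shift [  -2.4  -42.6 -147.6] j [-0.34  0.46  1.77  0.    0.92 -0.44]
scene 95
scene tab c [558.  172.6] short,long 10.6 45.0 long-axis yaw 4.31 n 95
   guard med [ 0.004  -0.1736]
side 124
side tab c [558.5 173.9] short,long 12.1 39.8 long-axis yaw 6.1 n 124
   guard med [ 0.0009 -0.1695]
```

Call:
{"method": "send_rows", "body": {
  "commands": [
    [[-10,0,0,0,0],[0,-10,0,0,0],[0,-15,0,0,0],[0,-18,0,0,0],[5,0,-15,0,0],[5,0,-25,0.05,0],[0,0,-25,0.05,0],[0,0,-25,0.05,0]]
  ]
}}

```text
t: 11.63
eef_pos: [0.4679, -0.0775, 0.0198]
ee_rot: [-1.57, -0.0, -1.618]
wrist_force: [0.1, -1.1, -1.3]
grip_width: 0.0182
```

Call:
{"method": "send_rows", "body": {
  "commands": [
    [[0,0,-25,0.046,0],[0,0,0,0,0],[0,0,0,0,0]]
  ]
}}

```text
t: 11.88
eef_pos: [0.4428, -0.0759, 0.0195]
ee_rot: [-1.571, -0.0, -1.661]
wrist_force: [0.4, 0.4, -1.1]
grip_width: 0.0177
```

```bash
python3 - <<'E'
from m import *
go(.4305,-.067,-.0295,-5.15);rodline() 
E
```

```text
t 11.9 pos [ 0.4428 -0.0759  0.0195] yaw -5.19 grip 0.0177 -> twist -0.0008 shift [ -7.7  49.  -13. ] j [-0.44  0.16  2.05  0.    0.93 -0.34]
scene line z=a*x+b [0.0037 0.7192] top y fit [ 7.00000e-04 -4.48567e+01] far end x -259.7 leg z 48.5 311
side line z=a*x+b [-0.0011 -0.4912] top y fit [-1.00000e-03 -4.69043e+01] far end x -261.5 leg z 48.8 208
```

Call:
{"method": "send_rows", "body": {
  "commands": [
    [[-7,10,-13,0,0],[0,15,0,0,0],[0,13,0,0,0],[0,6,0,0,0],[0,3,0,0,0],[0,2,0,0,0],[0,0.5,0,0,0],[0,0,0,0,0]]
  ]
}}

```text
t: 12.65
eef_pos: [0.4318, -0.0685, -0.0301]
ee_rot: [-1.57, -0.0, -1.662]
wrist_force: [0.0, -0.1, -1.4]
grip_width: 0.0179
```

Call:
{"method": "send_rows", "body": {
  "commands": [
    [[0,0,0,0,30],[0,0,0,0,50],[0,0,0,0,50],[0,0,0,0,50],[0,-10,0,0,50],[0,-30,0,0,50],[0,-30,0,0,50],[0,-30,0,0,50]]
  ]
}}

```text
t: 13.32
eef_pos: [0.4306, -0.068, 0.0711]
ee_rot: [-1.572, 0.0, -1.662]
wrist_force: [-0.5, -0.9, 0.5]
grip_width: 0.0501
```

Call:
{"method": "send_rows", "body": {
  "commands": [
    [[0,-30,0,0,80],[0,-30,0,0,80],[0,-20,0,0,80],[20,-20,0,0,80],[30,-20,0,0,80],[30,0,0,0,80],[30,0,0,0,80],[0,0,0,0,80]]
  ]
}}

```text
t: 13.98
eef_pos: [0.4211, -0.1823, 0.1912]
ee_rot: [-1.569, -0.003, -1.665]
wrist_force: [0.5, 0.2, 0.5]
grip_width: 0.0798
```

```bash
python3 - <<'E'
from m import *
go(.558,.1735,.05,96)
im,d,p,C=shot('wrist');cv2.imwrite('pics/p8.png',im);np.savez('w8',im=im,d=d,C=C);X=cloud(d,p,C)
print('table',np.median(X[(d>0)&(abs(X[...,2])<.004)][:,2]), 'extent',X[d>0].min(0).round(3),X[d>0].max(0).round(3))
im,d,p,C=shot('scene');X=cloud(d,p,C)
m=(d>0)&(X[...,2]>.009)&(X[...,2]<.03)&(X[...,0]>.36)&(X[...,0]<.53)&(X[...,1]>-.17)&(X[...,1]<.23);P=X[m]
print('rod',np.polyfit(P[P[:,1]<.17][:,1],P[P[:,1]<.17][:,0],1),P.min(0),P.max(0))
E
```

```text
t 14.0 pos [ 0.4211 -0.1823  0.1912] yaw -5.41 grip 0.0798 -> twist 1.3716 shift [-173.1  140.2 -340. ] j [-0.67 -0.08  1.9  -0.    1.32 -0.57]
table 0.0003851033001967541 extent [ 0.034 -0.555 -0.003] [0.758 0.012 0.319]
rod [0.09852024 0.44241455] [ 0.41504397 -0.1551207   0.0090196 ] [0.52985776 0.19518833 0.02912435]
```

View pics/p8.png

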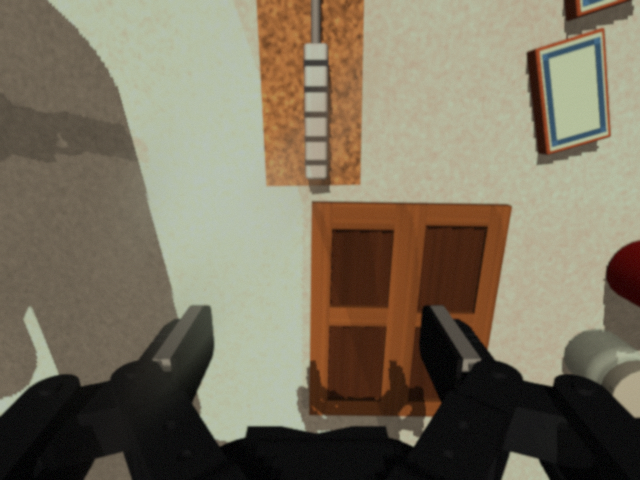

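```bash
cat >> m.py <<'E'
def board(n,X,d,c=(.498,-.311),yaw=-6.5):
    a=np.radians(yaw);R=np.array([[np.cos(a),-np.sin(a)],[np.sin(a),np.cos(a)]])
    L=(X[...,:2]-np.array(c))@R
    top=(d>0)&(X[...,2]>.0075)&(X[...,2]<.016)&(abs(L[...,0])<.11)&(abs(L[...,1])<.135)
    rect(X[top],n+' top')
    for sx in (-1,1):
        for sy in (1,-1):
            q=(d>0)&(X[...,2]<.0075)&(X[...,2]>.0)&(abs(L[...,0]-sx*.045)<.037)&(abs(L[...,1]-sy*.055)<.052)
            P=L[q]
            if len(P)>50:
                lo=np.percentile(P,1,axis=0)*1000;hi=np.percentile(P,99,axis=0)*1000
                rect(X[q],f'{n} recess {sx},{sy}');print('      local',lo.round(1),hi.round(1),'z',np.median(X[q][:,2]).round(4))
E
python3 - <<'E'
from m import *
f=np.load('w8.npz');p=viewer.camera_params('wrist');X=cloud(f['d'],p,f['C']);board('wrist',X,f['d'])
f=np.load('scene0.npz');p=viewer.camera_params('scene');X=cloud(f['d'],p,f['C']);board('scene',X,f['d'])
E
```

```text
wrist top c [ 498.3 -312.4] short,long 190.6 245.9 long-axis yaw 83.72 n 18899
wrist recess -1,1 c [ 459.5 -253.4] short,long 60.0 83.5 long-axis yaw 83.7 n 4601
      local [-74.2  12.1] [-15.1  93.7] z 0.0043
wrist recess -1,-1 c [ 447.3 -363.9] short,long 59.9 93.7 long-axis yaw 83.73 n 4019
      local [ -73.6 -103.9] [-14.8 -13.1] z 0.0046
wrist recess 1,1 c [ 549.6 -263.6] short,long 59.0 94.5 long-axis yaw 83.63 n 4944
      local [17.2  7.4] [74.9 99. ] z 0.0045
wrist recess 1,-1 c [ 512.1 -376.4] short,long 33.4 96.0 long-axis yaw -77.86 n 1039
      local [  17.3 -103.8] [ 50.  -15.8] z 0.0047
scene top c [ 498.  -311.6] short,long 194.6 246.9 long-axis yaw 83.7 n 3723
scene recess -1,1 c [ 456.  -251.8] short,long 67.0 94.5 long-axis yaw -89.9 n 619
      local [-77.7  10. ] [-20.3  92.6] z 0.0046
scene recess -1,-1 c [ 445.8 -364.5] short,long 64.1 94.6 long-axis yaw 85.32 n 622
      local [ -76.3 -104.8] [-19.9 -15. ] z 0.0042
scene recess 1,1 c [ 544.7 -261.6] short,long 60.9 98.6 long-axis yaw 83.13 n 835
      local [13.   6.1] [70.1 98.1] z 0.0045
scene recess 1,-1 c [ 536.7 -374. ] short,long 66.8 95.6 long-axis yaw 82.45 n 738
      local [  13.1 -103.7] [ 70.4 -12.5] z 0.0048
```

Call:
{"method": "send_rows", "body": {
  "commands": [
    [[0,0,0,0.114,60],[0,0,0,0.114,60],[0,0,0,0.114,60],[0,0,0,0.114,60],[0,0,0,0.114,60],[0,0,0,0.114,60],[0,0,0,0.114,60],[0,0,0,0.114,60]]
  ]
}}

```text
t: 14.75
eef_pos: [0.4211, -0.1761, 0.1895]
ee_rot: [-1.572, 0.0, -2.578]
wrist_force: [-0.2, 0.4, 0.6]
grip_width: 0.0599
```

Call:
{"method": "send_rows", "body": {
  "commands": [
    [[0,0,0,0.114,60],[0,0,0,0.114,60],[0,0,0,0.114,60],[0,0,0,0.114,60],[-14,5,-28,0,60],[-14,5,-28,0,60],[-14,5,-28,0,60],[-14,5,-28,0,60]]
  ]
}}

```text
t: 15.42
eef_pos: [0.4641, -0.0576, 0.1695]
ee_rot: [-1.571, -0.0, -3.029]
wrist_force: [1.0, -0.4, 0.3]
grip_width: 0.0596
```

Call:
{"method": "send_rows", "body": {
  "commands": [
    [[-14,5,-28,0,60],[-14,5,-28,0,60],[-14,5,-28,0,60],[-14,5,-28,0,60],[-14,0,-28,0,60],[-14,0,-28,0,60],[-5,0,0,0,60],[0,0,0,0,60]]
  ]
}}

```text
t: 16.08
eef_pos: [0.5338, 0.1192, 0.1495]
ee_rot: [-1.571, -0.0, -3.025]
wrist_force: [0.2, -0.7, 0.5]
grip_width: 0.0599
```

```bash
cat >> m.py <<'E'
def tab(n='wrist',lo=.02,hi=.053,c=(.558,.1735)):
    im,d,p,C=shot(n);X=cloud(d,p,C)
    near=(d>0)&(np.hypot(X[...,0]-c[0],X[...,1]-c[1])<.06)
    m=near&(X[...,2]>lo)&(X[...,2]<hi);rect(X[m],n+' tab')
    m=near&(X[...,2]>.005)&(X[...,2]<hi);rect(X[m],n+' base')
E
python3 - <<'E'
from m import *
go(.558,.1735,-.018,-84.5);tab();tab(lo=.043);tab('scene');tab('side')
E
```

```text
t 16.1 pos [0.5338 0.1192 0.1495] yaw -83.34 grip 0.0599 -> twist 0.0202 shift [-29.4 167.5 -51.7] j [0.   0.17 1.73 0.   1.25 1.46]
wrist tab c [558.3 172.5] short,long 10.4 39.9 long-axis yaw 6.14 n 1086
wrist base c [548.9 171.8] short,long 56.1 98.6 long-axis yaw 5.85 n 6691
wrist tab c [558.4 172.7] short,long 10.2 39.3 long-axis yaw 6.24 n 807
wrist base c [548.8 171.7] short,long 56.2 98.8 long-axis yaw 5.97 n 6741
scene tab c [559.5 173.3] short,long 11.1 41.0 long-axis yaw 6.39 n 157
scene base c [550.6 171.6] short,long 58.4 99.3 long-axis yaw 6.59 n 889
side tab c [540.5 175. ] short,long 16.6 76.4 long-axis yaw -2.54 n 235
side base c [549.2 173.6] short,long 59.9 98.3 long-axis yaw 6.4 n 683
```

Call:
{"method": "send_rows", "body": {
  "commands": [
    [[-15,0,-25,0.01,60],[-15,0,-25.5,0,60],[0,30,0,0,50],[0,35,0,0,45],[0,35,0,0,45],[0,30,0,0,45],[0,0,0,0,45],[0,0,0,0,45]]
  ]
}}

```text
t: 16.95
eef_pos: [0.5568, 0.169, 0.0184]
ee_rot: [-1.571, -0.004, -3.041]
wrist_force: [0.1, -0.4, 0.2]
grip_width: 0.0452
```

```bash
python3 - <<'E'
from m import *
go(.5583,.1726,-.018,-83.9);tab()
E
```

```text
t 16.9 pos [0.5568 0.169  0.0184] yaw -84.25 grip 0.0452 -> twist -0.0061 shift [-2.1 36.3 -3.4] j [ 0.09  0.42  1.7  -0.    1.02  1.56]
wrist tab c [556.5 171.3] short,long 37.2 37.4 long-axis yaw 54.91 n 2522
wrist base c [548.9 172. ] short,long 56.3 98.9 long-axis yaw 6.05 n 15883
```

Call:
{"method": "send_rows", "body": {
  "commands": [
    [[-2,6,-3.4,-0.006,45],[0,12,0,0,45],[0,12,0,0,45],[0,6,0,0,45],[0,0,0,0,20],[0,0,0,0,4],[0,0,0,0,0],[0,0,0,0,0]]
  ],
  "squeeze": 60
}}

```text
t: 17.67
eef_pos: [0.5604, 0.1737, -0.0162]
ee_rot: [-1.571, 0.001, -3.034]
wrist_force: [-0.8, 0.1, -0.8]
grip_width: 0.0091
```

Call:
{"method": "send_rows", "body": {
  "commands": [
    [[0,0,0,0,0],[0,0,0,0,0],[0,-5,0,0,0],[0,-10,0,0,0],[0,-20,0,0,0],[0,-30,0,0,0],[0,-30,0,0,0],[0,0,0,0,0]]
  ]
}}

```text
t: 18.33
eef_pos: [0.5651, 0.1743, 0.0863]
ee_rot: [-1.571, 0.012, -3.034]
wrist_force: [2.8, 0.3, -0.8]
grip_width: 0.0093
```

```bash
cat >> m.py <<'E'
def held(n,zlo,zhi,nm):
    """object under the hand, from a fixed camera: points z between, near TCP"""
    im,d,p,C=shot(n);X=cloud(d,p,C);s=sensors.get_state();e=s['eef_pos']
    m=(d>0)&(X[...,2]>zlo)&(X[...,2]<zhi)&(np.hypot(X[...,0]-e[0],X[...,1]-e[1])<.075)
    if m.sum()>10: rect(X[m],n+nm);print('   z',np.percentile(X[m][:,2],[2,50,98]).round(4))
E
python3 - <<'E'
from m import *
go(.4595,-.253,.09,-6.3)
s=sensors.get_state();b=s['eef_pos'][2]+.018
for n in ('scene','side','wrist'): held(n,b-.003,b+.012,' base')
E
```

```text
t 18.3 pos [0.5651 0.1743 0.0863] yaw -83.81 grip 0.0093 -> twist -1.3528 shift [436.3  -5.5 -58. ] j [0.1  0.33 1.67 0.   1.13 1.56]
scene base c [564.  172.8] short,long 55.3 82.0 long-axis yaw 6.01 n 654
   z [0.1042 0.1109 0.1137]
side base c [561.9 174.5] short,long 57.8 79.9 long-axis yaw 6.83 n 712
   z [0.1029 0.109  0.1124]
wrist base c [570.4 173.8] short,long 56.3 58.6 long-axis yaw 6.22 n 11490
   z [0.104  0.1057 0.1074]
```

Call:
{"method": "send_rows", "body": {
  "commands": [
    [[20,-2,0,-0.1,0],[20,0,0,-0.113,0],[0,0,0,-0.113,0],[0,0,0,-0.113,0],[0,0,0,-0.113,0],[0,0,0,-0.113,0],[0,0,0,-0.113,0],[0,0,0,-0.113,0]]
  ]
}}

```text
t: 19.15
eef_pos: [0.519, 0.1672, 0.0787]
ee_rot: [-1.574, -0.002, -2.137]
wrist_force: [0.1, 0.3, -2.8]
grip_width: 0.0092
```

Call:
{"method": "send_rows", "body": {
  "commands": [
    [[0,0,0,-0.113,0],[0,0,0,-0.113,0],[0,0,0,-0.113,0],[0,0,0,-0.113,0],[0,0,0,0,0],[0,0,0,0,0]]
  ]
}}

```text
t: 19.65
eef_pos: [0.5195, 0.1672, 0.0791]
ee_rot: [-1.574, -0.001, -1.694]
wrist_force: [-0.5, 0.2, -1.4]
grip_width: 0.0091
```

```bash
python3 - <<'E'
from m import *
go(.4595,-.253,.06,-6.3)
E
```

```text
t 19.6 pos [0.5195 0.1672 0.0791] yaw -7.07 grip 0.0091 -> twist -0.0134 shift [424.3  19.4 -13.4] j [0.09 0.26 1.78 0.   1.11 0.22]
```

Call:
{"method": "send_rows", "body": {
  "commands": [
    [[22,0,-1,-0.0134,0],[28,0,-1,0,0],[28,0,-1,0,0],[28,0,-1,0,0],[28,0,-1,0,0],[28,0,-1,0,0],[28,0,-1,0,0],[28,0,-1,0,0]]
  ]
}}

```text
t: 20.32
eef_pos: [0.4883, -0.0496, 0.08]
ee_rot: [-1.572, 0.0, -1.681]
wrist_force: [0.7, 0.4, -1.4]
grip_width: 0.0095
```

Call:
{"method": "send_rows", "body": {
  "commands": [
    [[28,0,-1,0,0],[28,0,-1,0,0],[28,0,-1,0,0],[28,0,-1,0,0],[28,4,-1,0,0],[28,4,0,0,0],[28,4,0,0,0],[8,4,0,0,0]]
  ]
}}

```text
t: 20.98
eef_pos: [0.462, -0.2546, 0.0642]
ee_rot: [-1.57, -0.002, -1.684]
wrist_force: [0.5, -0.4, -0.6]
grip_width: 0.0091
```

Call:
{"method": "send_rows", "body": {
  "commands": [
    [[0,2,0,0,0],[0,0,0,0,0],[0,0,0,0,0]]
  ]
}}

```text
t: 21.23
eef_pos: [0.4622, -0.2493, 0.0619]
ee_rot: [-1.572, 0.001, -1.678]
wrist_force: [-0.1, -0.2, -2.4]
grip_width: 0.0089
```

```bash
python3 - <<'E'
from m import *
go(.4595,-.253,.06,-6.3)
s=sensors.get_state();b=s['eef_pos'][2]+.018
for n in ('scene','side','wrist'): held(n,b-.003,b+.012,' base')
im,d,p,C=shot('wrist');board('wrist',cloud(d,p,C),d,(.4983,-.3124),-6.3)
E
```

```text
t 21.2 pos [ 0.4622 -0.2493  0.0619] yaw -6.14 grip 0.0089 -> twist 0.0028 shift [ 4.   1.9 -2.2] j [-0.72  0.24  1.84  0.    1.06 -0.61]
scene base c [ 465.  -251.6] short,long 60.0 83.7 long-axis yaw 87.97 n 543
   z [0.0796 0.0865 0.09  ]
side base c [ 463.1 -249.7] short,long 56.5 85.8 long-axis yaw 84.21 n 305
   z [0.0809 0.0876 0.0906]
wrist base c [ 463.2 -241.1] short,long 56.2 59.3 long-axis yaw 84.03 n 11586
   z [0.0828 0.0871 0.0885]
wrist top c [ 501.8 -275.6] short,long 171.2 190.7 long-axis yaw -6.37 n 29973
wrist recess -1,1 c [ 462.5 -220.3] short,long 18.1 60.4 long-axis yaw -6.18 n 2806
      local [-75.4  78.9] [-15.9  96.4] z 0.0042
wrist recess -1,-1 c [ 448.9 -381.2] short,long 32.2 32.2 long-axis yaw -6.69 n 1023
      local [-56.9 -88.9] [-26.3 -58.5] z 0.0045
wrist recess 1,1 c [ 549.3 -263.4] short,long 59.6 94.6 long-axis yaw 83.94 n 13109
      local [16.5  8. ] [ 74.3 100.7] z 0.0044
wrist recess 1,-1 c [ 538.2 -368.2] short,long 58.9 80.6 long-axis yaw 84.83 n 1734
      local [ 16.6 -87.2] [ 74.4 -11.5] z 0.0045
```

Call:
{"method": "send_rows", "body": {
  "commands": [
    [[2.1,10,-2.7,0,0],[0,20,0,0,0],[0,20,0,0,0],[0,8,0,0,0],[0,4,0,0,0],[0,0,0,0,0],[0,0,0,0,0]]
  ]
}}

```text
t: 22.02
eef_pos: [0.46, -0.2528, 0.0009]
ee_rot: [-1.57, -0.0, -1.677]
wrist_force: [1.0, -0.6, -1.9]
grip_width: 0.0094
```

```bash
python3 - <<'E'
from m import *
go(.4593,-.251,-.0135,-6.14)
s=sensors.get_state();b=s['eef_pos'][2]+.018
im,d,p,C=shot('wrist');X=cloud(d,p,C);e=s['eef_pos']
m=(d>0)&(abs(X[...,2]-b-.008)<.003)&(np.hypot(X[...,0]-e[0],X[...,1]-e[1])<.075);rect(X[m],'base top')
board('w',X,d,(.4983,-.3124),-6.3)
E
```

```text
t 22.0 pos [ 0.46   -0.2528  0.0009] yaw -6.1 grip 0.0094 -> twist 0.0007 shift [-1.8 14.4 -0.9] j [-0.73  0.34  1.86  0.    0.94 -0.62]
base top c [ 460.5 -244.2] short,long 56.1 58.5 long-axis yaw 84.0 n 11121
w top c [ 503.  -265.2] short,long 150.1 191.3 long-axis yaw -6.51 n 52300
w recess -1,1 c [ 462.9 -215.4] short,long 8.1 60.5 long-axis yaw -6.13 n 2011
      local [-75.7  89.4] [-15.8  96.3] z 0.0043
w recess -1,-1 c [ 451.2 -331.1] short,long 22.5 23.7 long-axis yaw -4.74 n 984
      local [-55.8 -34. ] [-33.3 -13.5] z 0.0044
w recess 1,1 c [ 549.8 -263.5] short,long 59.9 94.9 long-axis yaw 83.44 n 22320
      local [17.1  8.3] [ 74.8 100.7] z 0.0044
w recess 1,-1 c [ 545.3 -341.6] short,long 21.1 52.1 long-axis yaw -0.11 n 391
      local [ 23.7 -34.4] [ 74.8 -12.1] z 0.0046
```

Call:
{"method": "send_rows", "body": {
  "commands": [
    [[-1.6,3,-0.5,0,0],[0,3,0,0,0],[0,3,0,0,0],[0,3,0,0,0],[0,2,0,0,0],[0,1,0,0,0],[0,0,0,0,0],[0,0,0,0,0]]
  ]
}}

```text
t: 22.73
eef_pos: [0.4594, -0.251, -0.0124]
ee_rot: [-1.571, 0.0, -1.677]
wrist_force: [-8.6, 6.1, 22.5]
grip_width: 0.0091
```

```bash
python3 - <<'E'
from m import *
go(.4593,-.251,-.0135,-6.14)
s=sensors.get_state();b=s['eef_pos'][2]+.018
im,d,p,C=shot('wrist');X=cloud(d,p,C);e=s['eef_pos'];print(s['wrist_force'])
m=(d>0)&(abs(X[...,2]-b-.008)<.0025)&(np.hypot(X[...,0]-e[0],X[...,1]-e[1])<.07)&(X[...,1]<-.217);print(np.median(X[m][:,2]))
cv2.imwrite('pics/p9.png',im)
E
```

```text
t 22.7 pos [ 0.4594 -0.251  -0.0124] yaw -6.08 grip 0.0091 -> twist 0.0011 shift [ 0.   1.1 -0.1] j [-0.73  0.37  1.87 -0.    0.91 -0.62]
[-8.559331    6.08408617 22.49554418]
0.012201723020207833
```

View pics/p9.png

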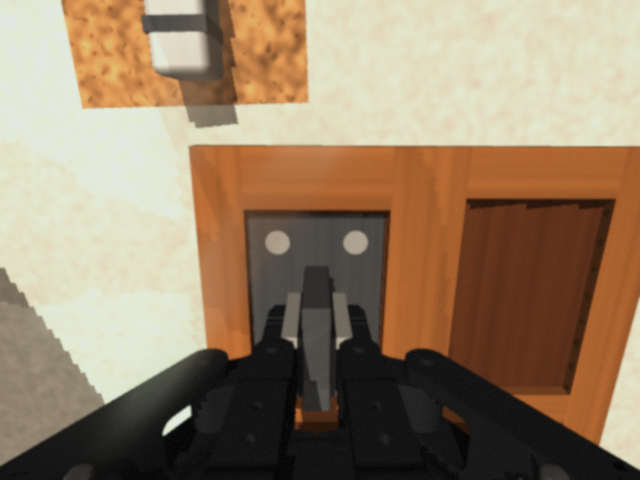

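Call:
{"method": "send_rows", "body": {
  "commands": [
    [[0,0,0,0,12],[0,0,0,0,25],[0,0,0,0,30],[0,0,0,0,30],[0,-10,0,0,30],[0,-30,0,0,30],[0,-30,0,0,30],[0,-30,0,0,57]]
  ]
}}

```text
t: 23.45
eef_pos: [0.4589, -0.2506, 0.0867]
ee_rot: [-1.572, 0.001, -1.677]
wrist_force: [1.0, -0.3, -0.2]
grip_width: 0.0408
```

Call:
{"method": "send_rows", "body": {
  "commands": [
    [[0,-30,0,0,57],[0,-20,0,0,57],[0,0,0,0,57],[0,0,0,0,57],[0,0,0,0,57]]
  ]
}}

```text
t: 23.87
eef_pos: [0.4589, -0.2506, 0.135]
ee_rot: [-1.572, 0.001, -1.677]
wrist_force: [-0.7, 0.4, 0.5]
grip_width: 0.0571
```

```bash
cat >> m.py <<'E'
def tips():
    im,d,p,C=shot('wrist');X=cloud(d,p,C);s=sensors.get_state();R=Ro.from_euler('xyz',s['ee_rot']).as_matrix()
    T=(X-s['eef_pos'])@R*1000;w=s['grip_width']*500
    m=(d>0)&(T[...,1]>-60)&(T[...,1]<-10)&(abs(abs(T[...,2])-w-5)<10)&(abs(T[...,0])<15)
    print('grip',s['grip_width'],'tip tool y',np.percentile(T[m][:,1],[99.5,99,95,90]).round(1),m.sum())
TILES=[(.6511,-.1064),(.665,.0011),(.6666,.125)]
def tiles(n,C0=TILES,r=.075):
    im,d,p,C=shot(n);X=cloud(d,p,C)
    ob=((d>0)&(X[...,2]>.011)&(X[...,2]<.023)).astype(np.uint8);k,l,st,ce=cv2.connectedComponentsWithStats(ob,connectivity=4)
    for i in range(1,k):
        if st[i,4]<200: continue
        P=X[l==i];c=P.mean(0)
        if min(np.hypot(c[0]-a,c[1]-b) for a,b in C0)<r: rect(P,f'{n} px{ce[i].round(0)}')
E
python3 - <<'E'
from m import *
tips();tiles('scene');tiles('side');tiles('wrist')
im,d,p,C=shot('scene');X=cloud(d,p,C);b=(d>0)&(X[...,2]>.045)&(X[...,2]<.058)&(np.hypot(X[...,0]-.4595,X[...,1]+.2532)<.03);rect(X[b],'tab')
go(.6511,-.1064,.1,11.3)
E
```

```text
grip 0.057015149957618805 tip tool y [-38.  -38.4 -40.8 -42.5] 2827
scene px[275. 258.] c [ 650.6 -106.9] short,long 59.3 87.8 long-axis yaw -79.34 n 1046
scene px[327. 270.] c [665.3   1.1] short,long 58.5 90.2 long-axis yaw -78.05 n 1140
scene px[390. 278.] c [665.7 125.1] short,long 59.6 90.7 long-axis yaw 86.05 n 1179
side px[303. 216.] c [ 650.8 -104.5] short,long 55.4 96.2 long-axis yaw -78.59 n 527
side px[287. 243.] c [664.8   3.3] short,long 56.0 93.6 long-axis yaw -78.83 n 626
side px[273. 280.] c [665.8 125.9] short,long 57.5 92.4 long-axis yaw 86.6 n 817
wrist px[580.  27.] c [ 654.1 -129.4] short,long 44.3 58.2 long-axis yaw 10.52 n 4918
tab c [ 459.2 -253. ] short,long 12.0 40.7 long-axis yaw 82.7 n 98
t 24.1 pos [ 0.4587 -0.2505  0.1343] yaw -6.11 grip 0.057 -> twist -0.3039 shift [-103.5   34.2  217. ] j [-0.73  0.14  1.8  -0.    1.21 -0.62]
```

Call:
{"method": "send_rows", "body": {
  "commands": [
    [[0,0,0,-0.1,72],[0,0,0,-0.1,72],[0,0,0,-0.104,72],[-14,2,30,0,72],[-14,2,30,0,72],[-14,2,30,0,72],[-14,2,30,0,72],[-14,2,30,0,72]]
  ]
}}

```text
t: 24.78
eef_pos: [0.5935, -0.1517, 0.1246]
ee_rot: [-1.572, 0.001, -1.374]
wrist_force: [0.8, -0.6, 0.4]
grip_width: 0.0719
```

Call:
{"method": "send_rows", "body": {
  "commands": [
    [[-14,2,30,0,72],[-14,2,30,0,72],[-5,0,7,0,72],[0,0,0,0,72],[0,0,0,0,72]]
  ]
}}

```text
t: 25.2
eef_pos: [0.6511, -0.1072, 0.1205]
ee_rot: [-1.573, 0.001, -1.372]
wrist_force: [0.2, -0.6, 0.4]
grip_width: 0.0723
```

```bash
python3 - <<'E'
from m import *
go(.6508,-.106,-.030,11.3);tiles('wrist')
im,d,p,C=shot('wrist');s=cv2.imread('pics/scene0.png')[235:350,215:430]
cv2.imwrite('pics/p10.png',np.vstack([cv2.resize(im,(560,280)),cv2.resize(s,(560,300))]))
E
```

```text
t 25.2 pos [ 0.6511 -0.1072  0.1205] yaw 11.37 grip 0.0723 -> twist 0.0012 shift [ -1.2 150.5   0.2] j [-0.34  0.44  1.44 -0.    1.26 -0.54]
wrist px[368.  72.] c [664.1   1.7] short,long 55.7 89.7 long-axis yaw -78.12 n 11843
wrist px[316. 221.] c [ 649.8 -106.2] short,long 56.1 89.9 long-axis yaw -78.88 n 8552
```

View pics/p10.png

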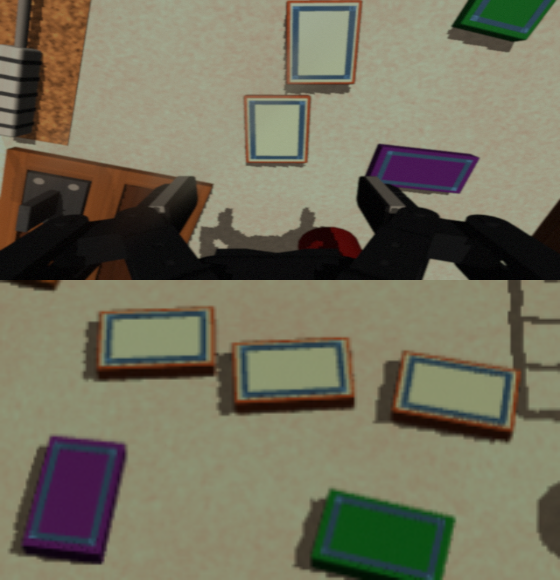

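Call:
{"method": "send_rows", "body": {
  "commands": [
    [[-1.2,30,-1,0.004,72],[0,35,0,0,72],[0,35,0,0,72],[0,30,0,0,72],[0,12,0,0,72],[0,6,0,0,72],[0,2.5,0,0,72],[0,0,0,0,66]]
  ],
  "squeeze": 60
}}

```text
t: 25.97
eef_pos: [0.6516, -0.1073, -0.0276]
ee_rot: [-1.569, -0.001, -1.378]
wrist_force: [0.9, 0.4, 0.2]
grip_width: 0.0659
```

Call:
{"method": "send_rows", "body": {
  "commands": [
    [[0,0,0,0,55],[0,0,0,0,45],[0,0,0,0,40],[0,0,0,0,40],[0,0,0,0,40],[0,-4,0,0,40],[0,-10,0,0,40],[0,-15,0,0,40]]
  ]
}}

```text
t: 26.63
eef_pos: [0.6493, -0.1058, -0.0004]
ee_rot: [-1.573, 0.002, -1.377]
wrist_force: [-0.8, 0.5, -1.9]
grip_width: 0.054
```

Call:
{"method": "send_rows", "body": {
  "commands": [
    [[0,-25,0,0,40],[0,-20,0,0,40],[0,-20,0,0,40],[0,0,0,0,40]]
  ]
}}

```text
t: 26.97
eef_pos: [0.6545, -0.1075, 0.0717]
ee_rot: [-1.562, -0.005, -1.377]
wrist_force: [0.9, -0.2, -1.1]
grip_width: 0.0541
```

```bash
python3 - <<'E'
from m import *
go(.537,-.372,.065,-6.3)
s=sensors.get_state();b=s['eef_pos'][2]+.030
for n in ('scene','side','wrist'): held(n,b+.011,b+.02,' tile')
E
```

```text
t 27.0 pos [ 0.6545 -0.1075  0.0717] yaw 11.1 grip 0.0541 -> twist 0.3036 shift [275.8   6.4 -87.8] j [-0.34  0.49  1.47  0.    1.17 -0.54]
scene tile c [ 659.5 -105.6] short,long 69.4 87.7 long-axis yaw -79.13 n 665
   z [0.1128 0.1143 0.1202]
side tile c [ 653.4 -105.3] short,long 79.9 91.0 long-axis yaw -73.98 n 257
   z [0.1127 0.1136 0.12  ]
wrist tile c [ 651.  -107.1] short,long 23.7 81.3 long-axis yaw 10.86 n 1329
   z [0.1129 0.1176 0.1215]
```

Call:
{"method": "send_rows", "body": {
  "commands": [
    [[0,0,-5,0.1,40],[0,0,-5,0.1,40],[0,0,-5,0.1036,40],[25,0,-7,0,40],[25,0,-7,0,40],[25,0,-7,0,40],[25,0,-7,0,40],[25,0,-7,0,40]]
  ]
}}

```text
t: 27.78
eef_pos: [0.5854, -0.2283, 0.0628]
ee_rot: [-1.574, 0.002, -1.681]
wrist_force: [0.0, 0.5, -1.9]
grip_width: 0.054
```

Call:
{"method": "send_rows", "body": {
  "commands": [
    [[25,0,-7,0,40],[25,0,-7,0,40],[25,0,-7,0,40],[25,0,-7,0,40],[25,0,-7,0,40],[24,0,-3,0,40],[0,0,0,0,40],[0,0,0,0,40]]
  ]
}}

```text
t: 28.45
eef_pos: [0.5316, -0.3725, 0.063]
ee_rot: [-1.573, 0.002, -1.684]
wrist_force: [0.1, 0.6, -2.1]
grip_width: 0.0537
```

```bash
cat >> m.py <<'E'
def place(dz):
    """board-frame (c .4983,-.3124 yaw -6.3) extents of the held tile (top z = TCP+dz) and of the recesses, wrist view"""
    im,d,p,C=shot('wrist');X=cloud(d,p,C);s=sensors.get_state();e=s['eef_pos'];a=np.radians(-6.3)
    R=np.array([[np.cos(a),-np.sin(a)],[np.sin(a),np.cos(a)]]);L=(X[...,:2]-[.4983,-.3124])@R*1000;E=(e[:2]-[.4983,-.3124])@R*1000
    m=(d>0)&(abs(X[...,2]-e[2]-dz)<.003)&(abs(L[...,0]-E[0])<40)&(abs(L[...,1]-E[1])<60);m=cv2.morphologyEx(m.astype(np.uint8),cv2.MORPH_OPEN,np.ones((5,5)))>0
    print('TCP in board',E.round(1),'top z',np.median(X[m][:,2]).round(4));P=L[m];rect(X[m],'tile top')
    print('  tile top x',np.percentile(P[:,0],[.5,99.5]).round(1),'y',np.percentile(P[:,1],[.5,99.5]).round(1))
    for sx in (-1,1):
        for sy in (1,-1):
            q=(d>0)&(X[...,2]<.0072)&(X[...,2]>.001)&(abs(L[...,0]-sx*45)<36)&(abs(L[...,1]-sy*55)<51)
            q=cv2.morphologyEx(q.astype(np.uint8),cv2.MORPH_OPEN,np.ones((3,3)))>0
            if q.sum()>100: print('  recess',sx,sy,'x',np.percentile(L[q][:,0],[.5,99.5]).round(1),'y',np.percentile(L[q][:,1],[.5,99.5]).round(1),q.sum())
    bt=(d>0)&(X[...,2]>.0085)&(X[...,2]<.012)&(abs(L[...,0])<110)&(abs(L[...,1])<135)
    print('  board top x',np.percentile(L[bt][:,0],[.3,99.7]).round(1),'y',np.percentile(L[bt][:,1],[.3,99.7]).round(1))
E
python3 - <<'E'
from m import *
go(.537,-.372,.0,-6.3);place(.046)
E
```

```text
t 28.4 pos [ 0.5316 -0.3725  0.063 ] yaw -6.46 grip 0.0537 -> twist -0.0028 shift [-1.  63.   5.5] j [-0.79  0.48  1.5   0.    1.16 -0.68]
TCP in board [ 40.  -54.9] top z 0.109
tile top c [ 532.3 -364.5] short,long 5.7 77.7 long-axis yaw -6.26 n 302
  tile top x [ 1.  78.2] y [-50.8 -45.3]
  recess -1 -1 x [-76.4 -17.4] y [-102.2   -8.9] 13275
  recess 1 1 x [14.4 74.2] y [ 8.6 80.8] 15105
  recess 1 -1 x [14.4 74.3] y [-26.3  -8.3] 2943
  board top x [-95.8  94. ] y [-120.9   79.1]
```

```bash
python3 - <<'E'
from m import *
im,d,p,C=shot('wrist');X=cloud(d,p,C);s=sensors.get_state();e=s['eef_pos'];R=Ro.from_euler('xyz',s['ee_rot']).as_matrix()
T=(X-e)@R*1000
m=(d>0)&(abs(T[...,2])<24)&(T[...,0]<-15)&(T[...,0]>-60)
print(np.histogram(X[m][:,2]*1000,bins=np.arange(-2,130,6)))
cv2.imwrite('pics/p11.png',im)
E
```

```text
(array([ 770, 2087, 1210,    0,    0,    0,    0,    0,    0,    0,    0,
          0,    0,    0,    0,  141,  404, 7333, 3561,    0,    0]), array([ -2,   4,  10,  16,  22,  28,  34,  40,  46,  52,  58,  64,  70,
        76,  82,  88,  94, 100, 106, 112, 118, 124]))
```

View pics/p11.png

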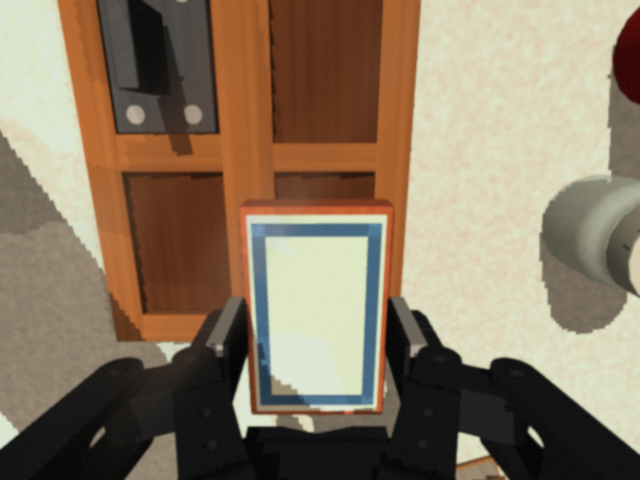

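```bash
python3 - <<'E'
import re
t=open('m.py').read()
a=t.index("    m=(d>0)&(abs(X[...,2]-e[2]-dz)<.003)");b=t.index("    print('TCP in board'")
t=t[:a]+"""    Rt=Ro.from_euler('xyz',s['ee_rot']).as_matrix();T=(X-e)@Rt*1000
    m=((d>0)&(abs(T[...,2])<31)&(T[...,0]<60)&(T[...,0]>-60)&(abs(T[...,1]+43)<9)).astype(np.uint8)
    m=cv2.morphologyEx(m,cv2.MORPH_OPEN,np.ones((5,5)));k,l,st,ce=cv2.connectedComponentsWithStats(m);m=l==1+np.argmax(st[1:,4])
    c=m&(abs(T[...,2])<22)&(abs(T[...,0])>14);P=T[c];q=np.linalg.lstsq(np.c_[P[:,[0,2]],np.ones(len(P))],P[:,1],rcond=None)[0];print('top plane tooly = %.4f x + %.4f z + %.1f'%tuple(q))
"""+t[b:]
open('m.py','w').write(t)
E
python3 - <<'E'
from m import *
place(0)
E
```

```text
top plane tooly = -0.0052 x + 0.0018 z + -42.1
TCP in board [ 40.7 -54. ] top z 0.1059
tile top c [ 533.  -369.9] short,long 61.8 91.0 long-axis yaw 83.78 n 31126
  tile top x [12.4 67.9] y [-97.1  -8.2]
  recess -1 -1 x [-76.4 -17.4] y [-102.1   -8.5] 13150
  recess 1 1 x [14.4 74.2] y [ 8.7 82.8] 15398
  recess 1 -1 x [14.5 74.3] y [-24.5  -8.3] 2646
  board top x [-95.7  94. ] y [-121.    80.9]
```

Call:
{"method": "send_rows", "body": {
  "commands": [
    [[2.7,15,4.1,0,40],[0,20,0,0,40],[0,20,0,0,40],[0,12,0,0,40],[0,5,0,0,40],[0,0,0,0,40],[0,0,0,0,40]]
  ]
}}

```text
t: 29.18
eef_pos: [0.5373, -0.375, -0.0066]
ee_rot: [-1.571, -0.0, -1.68]
wrist_force: [0.9, -0.6, -2.0]
grip_width: 0.0541
```

```bash
python3 - <<'E'
from m import *
go(.537,-.372,-.022,-6.3);place(0)
E
```

```text
t 29.2 pos [ 0.5373 -0.375  -0.0066] yaw -6.27 grip 0.0541 -> twist 0.0004 shift [-3.  15.4 -0.7] j [-0.79  0.59  1.51  0.    1.04 -0.68]
top plane tooly = -0.0047 x + 0.0017 z + -41.8
TCP in board [ 46.1 -58.5] top z 0.036
tile top c [ 537.8 -373.9] short,long 61.9 90.7 long-axis yaw 83.66 n 31116
  tile top x [17.6 73.2] y [-100.7  -11.8]
  recess -1 -1 x [-76.3 -18.3] y [-100.6   -8.8] 23471
  recess 1 1 x [14.2 74.1] y [ 8.6 60.1] 21951
  recess 1 -1 x [14.2 74.2] y [-15.2  -8.4] 2175
  board top x [-95.3  93.9] y [-119.1   58.1]
```

Call:
{"method": "send_rows", "body": {
  "commands": [
    [[-0.8,3,-1.1,0,40],[0,4,0,0,40],[0,3,0,0,40],[0,3,0,0,40],[0,2,0,0,40],[0,1,0,0,40],[0,0,0,0,40],[0,0,0,0,40]]
  ]
}}

```text
t: 29.9
eef_pos: [0.536, -0.3745, -0.022]
ee_rot: [-1.571, -0.0, -1.681]
wrist_force: [-3.2, 2.8, 5.6]
grip_width: 0.0537
```

```bash
python3 - <<'E'
from m import *
go(.537,-.372,-.022,-6.3);place(0)
E
```

```text
t 29.9 pos [ 0.536  -0.3745 -0.022 ] yaw -6.31 grip 0.0537 -> twist -0.0001 shift [-2.6 -0.   0.7] j [-0.79  0.61  1.52 -0.    1.02 -0.68]
top plane tooly = -0.0068 x + 0.0004 z + -42.6
TCP in board [ 44.3 -57.6] top z 0.0206
tile top c [ 536.1 -373.5] short,long 61.8 90.9 long-axis yaw 83.83 n 31089
  tile top x [16.3 71.6] y [-100.2  -11.4]
  recess -1 -1 x [-76.5 -18.5] y [-99.8  -9.1] 25713
  recess 1 1 x [14.2 74.2] y [ 8.6 56.3] 24786
  recess 1 -1 x [14.2 74.2] y [-13.3  -8.8] 1289
  board top x [-93.9  93.9] y [-118.4   54.4]
```

Call:
{"method": "send_rows", "body": {
  "commands": [
    [[0,0,0,0,60],[0,0,0,0,68],[0,0,0,0,72],[0,0,0,0,72],[0,-10,0,0,72],[0,-30,0,0,72],[0,-30,0,0,72],[0,-30,0,0,72]]
  ]
}}

```text
t: 30.62
eef_pos: [0.5356, -0.3741, 0.0784]
ee_rot: [-1.571, 0.0, -1.681]
wrist_force: [0.2, 0.8, -0.6]
grip_width: 0.0721
```

Call:
{"method": "send_rows", "body": {
  "commands": [
    [[0,-30,0,-0.08,72],[0,-20,0,-0.08,72],[0,0,0,-0.08,72],[0,0,0,-0.078,72],[0,0,0,0,72]]
  ]
}}

```text
t: 31.03
eef_pos: [0.5363, -0.3747, 0.1286]
ee_rot: [-1.57, -0.002, -1.36]
wrist_force: [-0.6, 0.8, 0.2]
grip_width: 0.0719
```

```bash
python3 - <<'E'
from m import *
tiles('scene',TILES+[(.537,-.372)]);tiles('wrist',[(.537,-.372)]);
go(.6645,.0015,.12,11.9)
E
```

```text
scene px[170. 201.] c [ 524.2 -375.7] short,long 89.0 102.6 long-axis yaw 82.7 n 880
scene px[327. 270.] c [664.9   0.9] short,long 59.0 90.0 long-axis yaw -78.06 n 1135
scene px[390. 278.] c [665.9 125.1] short,long 59.5 90.9 long-axis yaw 86.16 n 1189
wrist px[318. 219.] c [ 536.6 -375.7] short,long 58.8 95.3 long-axis yaw 83.18 n 8402
t 31.1 pos [ 0.5358 -0.3743  0.1273] yaw 11.76 grip 0.0723 -> twist -0.0024 shift [-341.2    7.3  203.4] j [-0.79  0.42  1.46  0.    1.27 -1.  ]
```

Call:
{"method": "send_rows", "body": {
  "commands": [
    [[-26,0,15.5,0,72],[-26,0,15.5,0,72],[-26,0,15.5,0,72],[-26,0,15.5,0,72],[-26,0,15.5,0,72],[-26,0,15.5,0,72],[-26,0,15.5,0,72],[-26,0,15.5,0,72]]
  ]
}}

```text
t: 31.8
eef_pos: [0.6144, -0.1437, 0.1267]
ee_rot: [-1.571, 0.0, -1.366]
wrist_force: [0.9, 0.0, -0.4]
grip_width: 0.0719
```

Call:
{"method": "send_rows", "body": {
  "commands": [
    [[-26,0,15.5,0,72],[-26,0,15.5,0,72],[-26,0,15.5,0,72],[-26,5,15.5,0,72],[-29,2,17.5,0,72],[0,0,0,0,72],[0,0,0,0,72]]
  ]
}}

```text
t: 32.38
eef_pos: [0.6644, 0.0033, 0.1193]
ee_rot: [-1.572, 0.0, -1.362]
wrist_force: [-1.0, -0.7, 0.4]
grip_width: 0.072
```

```bash
python3 - <<'E'
from m import *
go(.6645,.0015,-.03,11.9);tiles('wrist')
E
```

```text
t 32.4 pos [0.6644 0.0033 0.1193] yaw 11.99 grip 0.072 -> twist 0.0015 shift [ 1.800e+00  1.493e+02 -1.000e-01] j [-0.17  0.45  1.43 -0.    1.26 -0.38]
wrist px[356.  59.] c [665.1 122. ] short,long 55.9 83.4 long-axis yaw 86.5 n 10518
wrist px[316. 224.] c [663.9   2.2] short,long 56.1 89.7 long-axis yaw -78.31 n 8534
```

Call:
{"method": "send_rows", "body": {
  "commands": [
    [[1,30,-0.7,0.004,72],[0,35,0,0,72],[0,35,0,0,72],[0,30,0,0,72],[0,12,0,0,72],[0,5,0,0,72],[0,1.5,0,0,72],[0,0,0,0,66]]
  ]
}}

```text
t: 33.1
eef_pos: [0.6655, -0.0006, -0.0269]
ee_rot: [-1.569, -0.001, -1.368]
wrist_force: [0.2, 0.6, 0.8]
grip_width: 0.0663
```

Call:
{"method": "send_rows", "body": {
  "commands": [
    [[0,0,0,0,55],[0,0,0,0,45],[0,0,0,0,40],[0,0,0,0,40],[0,0,0,0,40],[0,-4,0,0,40],[0,-10,0,0,40],[0,-15,0,0,40]]
  ]
}}

```text
t: 33.77
eef_pos: [0.6628, 0.0005, 0.0001]
ee_rot: [-1.574, 0.001, -1.367]
wrist_force: [-0.5, -0.2, -2.1]
grip_width: 0.0535
```

Call:
{"method": "send_rows", "body": {
  "commands": [
    [[0,-25,0,0,40],[0,-25,0,0,40],[0,-20,0,0,40],[0,0,0,0.1,40],[0,0,0,0.1,40],[0,0,0,0.11,40],[0,0,0,0,40]]
  ]
}}

```text
t: 34.35
eef_pos: [0.6646, 0.0002, 0.0722]
ee_rot: [-1.569, -0.0, -1.681]
wrist_force: [-0.4, -1.5, -2.2]
grip_width: 0.0535
```

```bash
python3 - <<'E'
from m import *
go(.4475,-.363,.07,-6.3)
E
```

```text
t 34.4 pos [6.646e-01 2.000e-04 7.220e-02] yaw -6.3 grip 0.0535 -> twist 0.0001 shift [ 384.9    2.  -175.9] j [-0.18  0.5   1.46  0.    1.18 -0.07]
```

Call:
{"method": "send_rows", "body": {
  "commands": [
    [[20,0,-12.6,0,40],[28,0,-12.6,0,40],[28,0,-12.6,0,40],[28,0,-12.6,0,40],[28,0,-12.6,0,40],[28,0,-12.6,0,40],[28,0,-12.6,0,40],[28,0,-12.6,0,40]]
  ]
}}

```text
t: 35.02
eef_pos: [0.5404, -0.2051, 0.0715]
ee_rot: [-1.57, -0.0, -1.673]
wrist_force: [-0.0, -1.1, -2.2]
grip_width: 0.0537
```

Call:
{"method": "send_rows", "body": {
  "commands": [
    [[28,0,-12.6,0,40],[28,0,-12.6,0,40],[28,0,-12.6,0,40],[28,0,-12.6,0,40],[28,0,-12.6,0,40],[28,0,-12,0,40],[0,0,0,0,40],[0,0,0,0,40]]
  ]
}}

```text
t: 35.68
eef_pos: [0.4481, -0.3647, 0.0714]
ee_rot: [-1.57, -0.001, -1.677]
wrist_force: [0.9, 0.1, -1.8]
grip_width: 0.0536
```

```bash
python3 - <<'E'
from m import *
go(.4475,-.363,.07,-6.3);place(0)
E
```

```text
t 35.7 pos [ 0.4481 -0.3647  0.0714] yaw -6.1 grip 0.0536 -> twist 0.0035 shift [-1.6  1.4 -0.7] j [-0.89  0.33  1.7   0.    1.11 -0.78]
top plane tooly = -0.0069 x + 0.0016 z + -42.2
TCP in board [-43.9 -56.1] top z 0.1133
tile top c [ 448.7 -362.1] short,long 62.0 91.0 long-axis yaw 84.77 n 31037
  tile top x [-72.3 -16.8] y [-98.9  -9.9]
  recess -1 1 x [-75.8 -15.6] y [13.7 81.5] 429
  recess -1 -1 x [-75.6 -15.7] y [-26.8  -8.3] 2869
  recess 1 1 x [16.  74.5] y [ 8.8 81.7] 14155
  board top x [-95.4  94. ] y [-121.2   79.8]
```

Call:
{"method": "send_rows", "body": {
  "commands": [
    [[0.9,20,-1.1,0.017,40],[0,20,0,0,40],[0,20,0,0,40],[0,14,0,0,40],[0,7,0,0,40],[0,0,0,0,40],[0,0,0,0,40]]
  ]
}}

```text
t: 36.32
eef_pos: [0.448, -0.3632, -0.0102]
ee_rot: [-1.571, 0.0, -1.692]
wrist_force: [0.1, -0.5, -1.9]
grip_width: 0.0536
```

```bash
python3 - <<'E'
from m import *
go(.4475,-.363,-.022,-6.3);place(0)
E
```

```text
t 36.3 pos [ 0.448  -0.3632 -0.0102] yaw -6.95 grip 0.0536 -> twist -0.0114 shift [-0.1 11.8 -0.6] j [-0.89  0.46  1.73  0.    0.96 -0.77]
top plane tooly = -0.0039 x + 0.0025 z + -41.2
TCP in board [-44.  -56.6] top z 0.0317
tile top c [ 448.7 -360.9] short,long 61.9 91.2 long-axis yaw 83.52 n 31107
  tile top x [-72.4 -16.5] y [-97.4  -8.4]
  recess -1 1 x [-76.3 -15.6] y [13.5 60.9] 817
  recess -1 -1 x [-75.7 -16. ] y [-11.1  -8.5] 777
  recess 1 1 x [16.6 74.7] y [ 8.4 60. ] 22592
  board top x [-95.6  93.4] y [-121.    59.2]
```

Call:
{"method": "send_rows", "body": {
  "commands": [
    [[2.6,0,-1.3,-0.003,40],[0,0,0,0,40],[0,4,0,0,40],[0,3,0,0,40],[0,3,0,0,40],[0,2,0,0,40],[0,0,0,0,40],[0,0,0,0,40]]
  ]
}}

```text
t: 37.03
eef_pos: [0.4467, -0.3667, -0.0187]
ee_rot: [-1.57, -0.001, -1.69]
wrist_force: [-7.8, 11.2, 31.8]
grip_width: 0.0534
```

```bash
python3 - <<'E'
from m import *
go(.4475,-.363,-.022,-6.3);place(0)
E
```

```text
t 37.0 pos [ 0.4467 -0.3667 -0.0187] yaw -6.85 grip 0.0534 -> twist -0.0096 shift [-3.7  3.3  0.4] j [-0.89  0.47  1.73 -0.    0.94 -0.77]
top plane tooly = -0.0679 x + -0.0035 z + -42.2
TCP in board [-45.4 -59.6] top z 0.023
tile top c [ 447. -364.] short,long 61.9 90.5 long-axis yaw 83.49 n 31598
  tile top x [-73.5 -17.9] y [-100.8  -12.1]
  recess -1 1 x [-76.3 -15.6] y [13.4 55.2] 824
  recess -1 -1 x [-75.8 -15.8] y [-14.1  -8.4] 1862
  recess 1 1 x [16.7 74.3] y [ 8.5 54.2] 21189
  board top x [-95.6  93.1] y [-120.8   53.3]
```

Call:
{"method": "send_rows", "body": {
  "commands": [
    [[0,-3,0,0,40],[-2,0,0,0,40],[0,0,0,0,40],[0,2,0,0,40],[0,2,0,0,40],[0,1,0,0,40],[0,1,0,0,40],[0,0,0,0,40]]
  ]
}}

```text
t: 37.75
eef_pos: [0.4462, -0.3642, -0.0218]
ee_rot: [-1.572, 0.001, -1.69]
wrist_force: [-11.4, 12.4, 39.5]
grip_width: 0.0537
```

```bash
python3 - <<'E'
from m import *
go(.4475,-.363,-.022,-6.3);place(0)
E
```

```text
t 37.8 pos [ 0.4462 -0.3642 -0.0218] yaw -6.85 grip 0.0537 -> twist -0.0097 shift [-1.3  0.2  1.2] j [-0.89  0.48  1.73 -0.    0.94 -0.77]
top plane tooly = -0.0074 x + -0.0028 z + -42.3
TCP in board [-46.1 -57.2] top z 0.0205
tile top c [ 446.5 -361.7] short,long 61.8 90.7 long-axis yaw 83.26 n 31300
  tile top x [-74.2 -18.6] y [-98.6  -9.6]
  recess -1 1 x [-76.3 -15.6] y [13.4 56.8] 859
  recess -1 -1 x [-75.8 -15.7] y [-12.1  -8.5] 640
  recess 1 1 x [16.8 72.8] y [ 8.5 55.7] 21518
  board top x [-95.6  92.6] y [-118.5   54.8]
```

Seated and level (top at 20.5 mm). Release and go for tile3.

Call:
{"method": "send_rows", "body": {
  "commands": [
    [[0,-1,0,0,60],[0,0,0,0,68],[0,0,0,0,70],[0,0,0,0,70],[0,-10,0,0,70],[0,-30,0,0,70],[0,-30,0,0,70],[0,-30,0,0,70]]
  ]
}}

```text
t: 38.47
eef_pos: [0.4456, -0.3638, 0.0763]
ee_rot: [-1.572, 0.001, -1.691]
wrist_force: [1.1, -1.4, 0.2]
grip_width: 0.0698
```

Call:
{"method": "send_rows", "body": {
  "commands": [
    [[0,-30,0,0,72],[0,-20,0,0,72],[0,0,0,0,72]]
  ]
}}

```text
t: 38.72
eef_pos: [0.4484, -0.367, 0.1315]
ee_rot: [-1.564, -0.006, -1.691]
wrist_force: [0.1, -0.6, 0.3]
grip_width: 0.0719
```

```bash
python3 - <<'E'
from m import *
tiles('scene',TILES+[(.537,-.372),(.447,-.362)]);tiles('wrist',[(.537,-.372),(.447,-.362)],.1);
go(.6655,.1245,.12,-3.7)
E
```

```text
scene px[187. 175.] c [ 445.1 -364.5] short,long 80.7 128.3 long-axis yaw 67.65 n 795
scene px[172. 201.] c [ 523.5 -368.3] short,long 84.3 107.1 long-axis yaw 81.1 n 871
scene px[390. 278.] c [665.8 125.1] short,long 58.7 90.9 long-axis yaw 86.49 n 1180
wrist px[429. 210.] c [ 537.  -371.4] short,long 63.2 97.2 long-axis yaw 83.12 n 8751
wrist px[314. 215.] c [ 445.5 -364.1] short,long 57.6 94.9 long-axis yaw 83.3 n 8473
t 38.8 pos [ 0.4465 -0.3647  0.1266] yaw -6.89 grip 0.0721 -> twist -0.0556 shift [-502.4    6.1  187. ] j [-0.89  0.26  1.67 -0.    1.21 -0.77]
```

Call:
{"method": "send_rows", "body": {
  "commands": [
    [[-20,0,8,-0.0556,72],[-30,0,11,0,72],[-30,0,11,0,72],[-30,0,11,0,72],[-30,0,11,0,72],[-30,0,11,0,72],[-30,0,11,0,72],[-30,0,11,0,72]]
  ]
}}

```text
t: 39.48
eef_pos: [0.5459, -0.1386, 0.1235]
ee_rot: [-1.574, 0.001, -1.636]
wrist_force: [0.5, -0.6, -0.0]
grip_width: 0.0718
```

Call:
{"method": "send_rows", "body": {
  "commands": [
    [[-30,0,11,0,72],[-30,0,11,0,72],[-30,0,11,0,72],[-30,0,11,0,72],[-30,0,11,0,72],[-30,0,12,0,72],[-30,0,12,0,72],[-30,2,12,0,72]]
  ]
}}

```text
t: 40.15
eef_pos: [0.6525, 0.0945, 0.1215]
ee_rot: [-1.574, -0.0, -1.635]
wrist_force: [0.7, -1.0, -0.6]
grip_width: 0.0715
```

Call:
{"method": "send_rows", "body": {
  "commands": [
    [[-30,2,12,0,72],[-2,2,0,0,72],[0,0,0,0,72],[0,0,0,0,72]]
  ]
}}

```text
t: 40.48
eef_pos: [0.6657, 0.1238, 0.1173]
ee_rot: [-1.575, -0.001, -1.635]
wrist_force: [-0.2, 0.4, -1.2]
grip_width: 0.0724
```

```bash
python3 - <<'E'
from m import *
tiles('wrist');
go(.6655,.1245,-.029,-3.7)
E
```

```text
wrist px[317. 220.] c [665.4 125.8] short,long 56.1 89.5 long-axis yaw 86.43 n 8728
t 40.5 pos [0.666  0.1231 0.118 ] yaw -3.73 grip 0.072 -> twist -0.0004 shift [ -1.5 147.   -0.2] j [ 0.01  0.48  1.39 -0.    1.27  0.07]
```

Call:
{"method": "send_rows", "body": {
  "commands": [
    [[-2.5,30,-0.7,0.002,72],[0,35,0,0,72],[0,35,0,0,72],[0,30,0,0,72],[0,11,0,0,72],[0,5,0,0,72],[0,1,0,0,72],[0,0,0,0,66]]
  ]
}}

```text
t: 41.2
eef_pos: [0.6681, 0.126, -0.0257]
ee_rot: [-1.568, 0.0, -1.638]
wrist_force: [0.7, 0.7, 1.0]
grip_width: 0.0664
```

Call:
{"method": "send_rows", "body": {
  "commands": [
    [[0,0,0,0,55],[0,0,0,0,45],[0,0,0,0,40],[0,0,0,0,40],[0,0,0,0,40],[0,-4,0,0,40],[0,-10,0,0,40],[0,-15,0,0,40]]
  ]
}}

```text
t: 41.87
eef_pos: [0.6653, 0.1266, 0.0012]
ee_rot: [-1.573, -0.0, -1.637]
wrist_force: [-0.8, 0.2, -1.3]
grip_width: 0.0532
```

Call:
{"method": "send_rows", "body": {
  "commands": [
    [[0,-25,0,0,40],[0,-25,0,0,40],[0,-20,0,0,40],[0,0,0,0.045,40],[0,0,0,0,40],[0,0,0,0,40]]
  ]
}}

```text
t: 42.37
eef_pos: [0.6668, 0.1267, 0.0726]
ee_rot: [-1.57, 0.0, -1.681]
wrist_force: [0.3, -0.8, -1.8]
grip_width: 0.0533
```

```bash
python3 - <<'E'
from m import *
go(.5493,-.263,.07,-6.3)
E
```

```text
t 42.4 pos [0.6668 0.1267 0.0726] yaw -6.33 grip 0.0533 -> twist -0.0005 shift [400.2   2.5 -74. ] j [0.01 0.53 1.42 0.   1.19 0.12]
```

Call:
{"method": "send_rows", "body": {
  "commands": [
    [[20,0,-5,0,40],[29,0,-5,0,40],[29,0,-5,0,40],[29,0,-5,0,40],[29,0,-5,0,40],[29,0,-5,0,40],[29,0,-5,0,40],[29,0,-5,0,40]]
  ]
}}

```text
t: 43.03
eef_pos: [0.6006, -0.0915, 0.0706]
ee_rot: [-1.573, 0.001, -1.681]
wrist_force: [0.7, -0.6, -1.5]
grip_width: 0.0535
```

Call:
{"method": "send_rows", "body": {
  "commands": [
    [[29,0,-5,0,40],[29,0,-5,0,40],[29,0,-5,0,40],[29,0,-5,0,40],[29,0,-5,0,40],[29,0,-5,0,40],[3,0,-4,0,40],[0,0,0,0,40]]
  ]
}}

```text
t: 43.7
eef_pos: [0.5469, -0.264, 0.0707]
ee_rot: [-1.573, 0.001, -1.685]
wrist_force: [-0.3, 0.6, -2.0]
grip_width: 0.0534
```

Call:
{"method": "send_rows", "body": {
  "commands": [
    [[0,0,0,0,40],[0,0,0,0,40]]
  ]
}}

```text
t: 43.87
eef_pos: [0.5485, -0.2613, 0.071]
ee_rot: [-1.572, 0.001, -1.681]
wrist_force: [0.3, -0.3, -1.9]
grip_width: 0.0536
```

```bash
python3 - <<'E'
from m import *
go(.5493,-.263,.07,-6.3);place(0)
E
```

```text
t 43.9 pos [ 0.5485 -0.2613  0.071 ] yaw -6.32 grip 0.0536 -> twist -0.0004 shift [1.6 1.  1. ] j [-0.64  0.39  1.62  0.    1.13 -0.53]
top plane tooly = -0.0053 x + 0.0017 z + -40.5
TCP in board [44.5 56.5] top z 0.1117
tile top c [ 548.6 -262.6] short,long 61.9 91.1 long-axis yaw 84.0 n 30031
  tile top x [16.3 71.8] y [ 11.1 100.2]
  recess -1 1 x [-76.3 -17.5] y [93.7 96.4] 384
  recess 1 1 x [14.5 74.3] y [ 82.1 101.3] 2955
  board top x [-95.7  94.2] y [-119.4  122. ]
```

Call:
{"method": "send_rows", "body": {
  "commands": [
    [[1,20,0.3,0,40],[0,20,0,0,40],[0,20,0,0,40],[0,14,0,0,40],[0,5,0,0,40],[0,0,0,0,40],[0,0,0,0,40]]
  ]
}}

```text
t: 44.5
eef_pos: [0.5493, -0.2635, -0.0071]
ee_rot: [-1.57, -0.0, -1.682]
wrist_force: [0.6, 0.1, -0.8]
grip_width: 0.0535
```

```bash
python3 - <<'E'
from m import *
go(.5493,-.263,-.023,-6.3);place(0)
E
```

```text
t 44.5 pos [ 0.5493 -0.2635 -0.0071] yaw -6.35 grip 0.0535 -> twist -0.0009 shift [-0.5 15.9 -0. ] j [-0.64  0.51  1.64  0.    0.99 -0.53]
top plane tooly = -0.0049 x + 0.0031 z + -40.0
TCP in board [45.7 53.8] top z 0.0336
tile top c [ 549.6 -264.9] short,long 62.0 91.3 long-axis yaw 83.89 n 30073
  tile top x [17.2 72.9] y [ 8.9 98.1]
  recess -1 1 x [-76.1 -17.8] y [80.  96.2] 825
  recess 1 1 x [14.4 74.2] y [ 95.3 101.3] 1956
  board top x [-95.5  93.9] y [-17.2 122.2]
```

Call:
{"method": "send_rows", "body": {
  "commands": [
    [[-0.9,2,-0.7,0,40],[0,3,0,0,40],[0,3,0,0,40],[0,3,0,0,40],[0,2,0,0,40],[0,1.5,0,0,40],[0,0,0,0,40],[0,0,0,0,40]]
  ]
}}

```text
t: 45.22
eef_pos: [0.5482, -0.2629, -0.0203]
ee_rot: [-1.571, -0.0, -1.682]
wrist_force: [-5.5, 3.6, 13.4]
grip_width: 0.0535
```

```bash
python3 - <<'E'
from m import *
go(.5493,-.263,-.023,-6.3);place(0)
E
```

```text
t 45.2 pos [ 0.5482 -0.2629 -0.0203] yaw -6.38 grip 0.0535 -> twist -0.0015 shift [0.  2.7 1.1] j [-0.64  0.53  1.64 -0.    0.97 -0.53]
top plane tooly = -0.0053 x + -0.0010 z + -40.8
TCP in board [44.2 54.7] top z 0.0205
tile top c [ 548.1 -264.1] short,long 62.0 91.3 long-axis yaw 83.6 n 30115
  tile top x [16.1 71.6] y [ 9.4 98.6]
  recess -1 1 x [-76.6 -17.9] y [80.9 96.1] 937
  recess 1 1 x [14.2 74.3] y [ 96.4 101.3] 1261
  board top x [-94.7  93.9] y [ -8.6 122.1]
```

Seated. Release, rise and step aside for a final check.

Call:
{"method": "send_rows", "body": {
  "commands": [
    [[0,-0.5,0,0,60],[0,0,0,0,68],[0,0,0,0,70],[0,0,0,0,70],[0,-10,0,0,70],[0,-30,0,0,70],[0,-30,0,0,70],[0,-30,0,0,70]]
  ]
}}

```text
t: 45.93
eef_pos: [0.5478, -0.2625, 0.0797]
ee_rot: [-1.572, 0.001, -1.682]
wrist_force: [0.1, 0.0, 0.3]
grip_width: 0.0697
```

Call:
{"method": "send_rows", "body": {
  "commands": [
    [[0,-30,0,0,80],[0,-30,0,0,80],[0,-20,0,0,80],[0,-20,0,0,80],[20,0,0,0,80],[20,0,0,0,80],[20,0,0,0,80],[0,0,0,0,80]]
  ]
}}

```text
t: 46.6
eef_pos: [0.5409, -0.3258, 0.1795]
ee_rot: [-1.57, -0.002, -1.685]
wrist_force: [0.5, 0.5, 0.7]
grip_width: 0.0801
```

```bash
python3 - <<'E'
from m import *
im,d,p,C=shot('wrist');X=cloud(d,p,C);a=np.radians(-6.3);R=np.array([[np.cos(a),-np.sin(a)],[np.sin(a),np.cos(a)]]);L=(X[...,:2]-[.4983,-.3124])@R*1000
for sx,sy in ((1,1),(1,-1),(-1,-1)):
    m=(d>0)&(X[...,2]>.0165)&(X[...,2]<.025)&(abs(L[...,0]-sx*45)<40)&(abs(L[...,1]-sy*55)<52);P=X[m]
    q=np.linalg.lstsq(np.c_[P[:,:2],np.ones(len(P))],P[:,2],rcond=None)[0];print(sx,sy,'z',np.median(P[:,2]).round(4),'slope',q[:2].round(3),'local c',((np.percentile(L[m],1,axis=0)+np.percentile(L[m],99,axis=0))/2).round(1));rect(P,'')
m=(d>0)&(X[...,2]>.03)&(X[...,2]<.06)&(abs(L[...,0]+45)<30)&(abs(L[...,1]-55)<40);rect(X[m],'tab')
m=(d>0)&(X[...,2]>.0085)&(X[...,2]<.016)&(abs(L[...,0]+45)<26)&(abs(L[...,1]-55)<36);print('bracket base z',np.median(X[m][:,2]))
im2,d,p,C=shot('scene');X=cloud(d,p,C)
m=(d>0)&(X[...,2]>.009)&(X[...,2]<.03)&(X[...,0]>.38)&(X[...,0]<.52)&(X[...,1]>-.17)&(X[...,1]<.23);P=X[m];print('rod',P.min(0).round(3),P.max(0).round(3))
cv2.imwrite('pics/p12.png',np.vstack([cv2.resize(im,(400,300)),cv2.resize(im2,(400,300))]))
E
```

```text
1 1 z 0.0204 slope [0.001 0.   ] local c [44.2 53.4]
 c [ 548.  -264.3] short,long 56.1 89.2 long-axis yaw 83.43 n 7243
1 -1 z 0.0204 slope [ 0.001 -0.002] local c [ 42.6 -51.7]
 c [ 535.  -368.8] short,long 56.2 89.8 long-axis yaw 83.81 n 5536
-1 -1 z 0.0203 slope [-0.003 -0.001] local c [-45.3 -54.4]
 c [ 446.9 -362.2] short,long 56.2 91.2 long-axis yaw 83.21 n 5571
tab c [ 459.4 -253.8] short,long 10.8 39.8 long-axis yaw 83.24 n 1073
bracket base z 0.012226942244750627
rod [ 0.414 -0.156  0.009] [0.509 0.19  0.029]
```

View pics/p12.png

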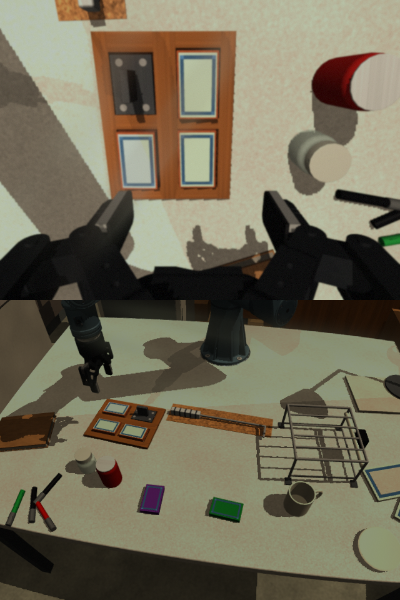

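Call:
{"method": "send_rows", "body": {
  "commands": [
    [[25,-10,-25,0,80],[25,-10,-25,0,80],[25,-10,-25,0,80],[25,-10,-20,0,80],[0,0,0,0,80],[0,0,0,0,80]]
  ]
}}

```text
t: 47.2
eef_pos: [0.4355, -0.4118, 0.2195]
ee_rot: [-1.57, -0.001, -1.685]
wrist_force: [0.7, 0.6, 0.5]
grip_width: 0.08
```

```bash
python3 - <<'E'
from m import *
for n in ('wrist','side'):
    im,d,p,C=shot(n);X=cloud(d,p,C);a=np.radians(-6.3);R=np.array([[np.cos(a),-np.sin(a)],[np.sin(a),np.cos(a)]]);L=(X[...,:2]-[.4983,-.3124])@R*1000
    for sx,sy in ((1,1),(1,-1),(-1,-1)):
        m=(d>0)&(X[...,2]>.0165)&(X[...,2]<.025)&(abs(L[...,0]-sx*45)<40)&(abs(L[...,1]-sy*55)<52)
        if m.sum()>50:
            print(n,sx,sy,'z',np.median(X[m][:,2]).round(4),'y',np.percentile(L[m][:,1],[.5,99.5]).round(1),'x',np.percentile(L[m][:,0],[.5,99.5]).round(1));rect(X[m],'')
    if n=='wrist': cv2.imwrite('pics/p13.png',im)
    bt=(d>0)&(X[...,2]>.008)&(X[...,2]<.015)&(abs(L[...,0])<110)&(abs(L[...,1])<135);rect(X[bt],n+' board')
go(.5,-.3,.2)
E
```

```text
wrist 1 1 z 0.0205 y [ 8.6 68.4] x [15.9 71. ]
 c [ 545.9 -278.8] short,long 56.3 61.3 long-axis yaw 83.45 n 4896
wrist 1 -1 z 0.0205 y [-96.8  -8.3] x [14.5 69.8]
 c [ 534.7 -369.3] short,long 56.4 89.1 long-axis yaw 83.75 n 5703
wrist -1 -1 z 0.0204 y [-99.6 -10.5] x [-73.5 -18.2]
 c [ 446.6 -362.2] short,long 56.1 89.7 long-axis yaw 83.38 n 5659
wrist board c [ 495.2 -337.1] short,long 190.5 193.4 long-axis yaw 83.52 n 24879
side 1 1 z 0.0217 y [  8.6 101.7] x [16.7 72. ]
 c [ 548.4 -262.9] short,long 55.8 95.0 long-axis yaw 83.44 n 401
side 1 -1 z 0.0216 y [-98.6  -4.4] x [14.9 70.6]
 c [ 535.3 -369.5] short,long 56.7 96.8 long-axis yaw 84.07 n 344
side -1 -1 z 0.0215 y [-100.9   -7.2] x [-73.4 -17.3]
 c [ 447.3 -361.4] short,long 56.4 97.2 long-axis yaw 83.48 n 353
side board c [ 498.3 -312. ] short,long 190.1 253.5 long-axis yaw 83.54 n 2037
t 47.3 pos [ 0.4364 -0.41    0.2183] yaw -6.36 grip 0.0799 -> twist 0.0 shift [-116.3   18.4   51. ] j [-0.95  0.22  1.52  0.    1.4  -0.84]
```

View pics/p13.png

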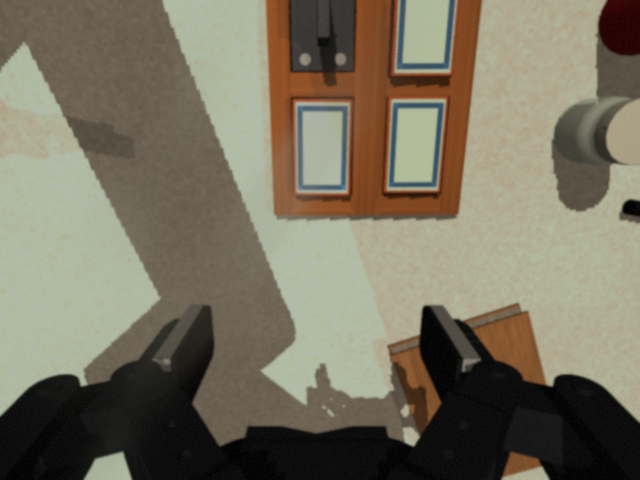

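```bash
python3 -c "
from h import *
print(r.sign_off())"
```

```text
the job is handed in; nothing more can be done
None
```

The job is done and handed in at about 47 s. I drew the bracket out from under the guard with the hooked rod, with no hand contact. I then laid the rod back on its cork strip and seated the bracket and all three white tiles.

**Last checks, from depth measurements:**
- **Bracket:** the base top is at 12.2 mm, where a fully seated bracket reads 12. It is square to the board within 0.01 rad, and its tab is within 1 mm of the recess centre.
- **Tiles:** all three tops are at 20.3–20.5 mm, where seated is 20, with slopes of 0.003 or less and yaw within 0.5° of the board.
- **Rod:** it lies flat, with the handle and elbow well inside the strip.
- **Cup, jar and can:** they look untouched in the final pictures, though I did not measure them again.

**What went wrong or disagreed:**
- **Fingertip offset:** the real fingertips sit about 34 mm short of the reported TCP. The first grip on the rod closed on air above it, and I corrected for the offset from then on.
- **Tile 2:** it caught on the recess edge and tilted at first. I freed it with a 2 mm shift.
- **Tile 1:** it lies about 3 mm off the recess centre. That is about as far as the 2 mm play allows and inside the 6 mm limit.

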